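Stack the component cases and the parts tins by size

ROBOT

A 7-joint arm with a two-finger parallel gripper is mounted at the origin on the work surface. World frame = base frame: x ahead of the robot, y to its left, z up, the work surface at z = 0. Lengths are in m, angles in rad, forces in N, time in s.
With the tool pointing down it reaches from about 0.425 to 0.925 m from the base axis. Payload 6.8 kg.
Tool frame: the origin (TCP) lies on the centre line of the jaws, within the pads' length; the fingertips stand 17 mm ahead of it and the grasp point (between the pads) lies 2 mm behind it (nose_length is the distance from the TCP to the fingertips, in m); z points along the fingers, x is the direction in which the jaws open and shut, and the axes are right-handed (so a half turn about z gives the same grasp; the last joint's range is limited). The gripper opens to 85 mm and grips with 20 to 120 N. Pads are 22 mm wide; open, the fingers measure 114 mm over their backs; the gripper's body (76 mm by 85 mm) begins 54 mm behind the grasp point. The pads swing forward as they close: fully open they stand 13 mm farther back than shut.
Start: joints at [-1.303, 0.477, 0.022, 1.555, -0.011, 1.109, -0.083], TCP at [0.248, 0.628, 0.248] pointing down, gripper open.
Joint ranges: [-2.96, 2.96], [-0.34, 2.1], [-1.41, 1.46], [0.24, 2.44], [-1.37, 4.51], [0.17, 1.92], [-2.96, 2.96]. Speed limits (rad/s): [2.39, 2.39, 3.14, 3.14, 3.14, 3.14, 3.14].

INTERFACE

Orientations are given as a unit quaternion [w, x, y, z].
In Python, from station import * gives the robot as it stands.
- The arm moves only by the tool send_rows, never from a script. Its argument "commands" is a list of rows, each an object with "translation": the shift along the tool's x, y, z in m, a list of three; "rot": the turn, a rotation vector about the tool's x, y, z in degrees, a list of three; "grip": the finger opening in m, from 0 to 0.0854. In form: [{"translation": [tx, ty, tz], "rot": [rx, ry, rz], "grip": grip}, ...]. A call has exactly 5 rows; each row shifts and turns the commanded pose from where the row before left it, along the tool's axes as they then stand; what a row does not reach is not made up. A row lasts 1/12 s, in which the tool goes at most 41.7 mm and 7.16 degrees, less where a joint would pass 70% of its speed; a pose out of reach is approached as far as the arm can. A call with a gripper value outside its range is refused whole. The fingers move at their own pace and stop on an object; "force" is the grip in N (left out, the last holds). Time passes only in rows, so rows that do not move let the fingers close, or fill a call up. It gives the time, the measured TCP pose, the force and the opening at its end, in the units of the state.
- get_obs(): the state, without advancing time (a new reading comes with each control period).
- read_camera(name): name is "side" or "top" or "wrist"; returns a dict with "pixels" (384x512x3 uint8, red, green, blue), "depth" (384x512 float32, m along the optical axis (not along the pixel's ray), 0 where there is no reading), "mtx" (3x3 intrinsics, pixels), "extrinsics" (4x4, takes a point from camera to world coordinates). Camera axes: x right, y up, looking along -z (the intrinsics and any distortion apply to the point x, -y, -z); pixel columns grow to the right and rows downward; lengths in m; the calibration is good to about 2 mm. The wrist camera is an equidistant fisheye: a pixel r from the principal point sees the ray r / f radians off the axis. A picture is of the moment at which its call begins.
- hand_in(): hands the job in, once; it reports no verdict.
The state is a dict: "t": time; "q": joint angles; "joint_vel": joint speeds; "joint_torque": joint torques, N m; "eef_pos": TCP position; "tool_rot": TCP orientation; "contact_force": force on the tool from outside, world axes, zero at the start; "torque": the same for the moment, N m; "gripper_width": opening from 0.0 (shut) to 1.0 (fully open).
Only numpy, scipy, OpenCV 4.12 (cv2) and the standard library are available. Lean on these libraries where they do the work, as an engineer would, in place of code of your own. Each camera call takes 0.05 s, during which the arm holds its last target.

TASK

Clear the repair bench: stack the three grey component cases on the dark wooden stand, largest at the bottom and smallest on top, and the two round tins on the round rubber pad, the small one on the large one. Centre each on what is under it, with the cases lying lengthwise along the stand and square to one another so that nothing overhangs, all lids up. Leave the solder spool and the little amber bottle where they stand.

Things in the scene. Friction and masses are not known exactly. Their poses are not given: they have to be found in the camera images.
- large_case_mid (a point): The largest of three flat grey plastic component cases (closed lid, plain white paper label on the flat top, steel clasp on one short end): 120 long x 64 wide x 34 mm high, about 240 g. The point is its centre, half-way up; x runs along its length, y across its width, z up. Loose.
- medium_case_mid (a point): The middle-sized grey plastic component case, same make: 86 long x 42 wide x 30 mm high, about 130 g. The point is its centre, half-way up; x runs along its length, y across its width, z up. Loose.
- small_case_mid (a point): The smallest grey plastic component case, same make: 56 long x 22 wide x 26 mm high, about 50 g. The point is its centre, half-way up; x runs along its length, y across its width, z up. Loose.
- large_tin_mid (a point): The larger of two round aluminium parts tins with a flat screwed-on lid (closed): diameter 64, 30 mm high, about 120 g. The point is its centre, half-way up; z up. Loose.
- small_tin_mid (a point): The smaller round aluminium parts tin: diameter 40, 26 mm high, about 50 g. The point is its centre, half-way up; z up. Loose.
- stand_top (a point): Dark brown wooden stand, a flat rectangular slab 150 long x 100 wide x 12 mm high, fixed on the table. The point is the centre of its top face; x runs along its length, y across its width, z up.
- pad_top (a point): Round black rubber pad, diameter 100, 8 mm high, fixed on the table. The point is the centre of its top face; z up.
- spool_mid (a point): Bystander: a white-flanged spool of solder wire standing on end, diameter 52, 42 mm high, loose. The point is its centre, half-way up.
- flux_bottle_mid (a point): Bystander: a small amber bottle with a white cap, diameter 32, 62 mm high, standing loose. The point is its centre, half-way up.

How it is judged:
At the end, for the whole second after the job is handed in: Cases on the stand, large-medium-small: centred to 10 mm on the stand, then 12 mm along and 6 mm across, square to 0.12 rad; large tin on the pad (12 mm), small tin on it (10 mm); all upright to 0.08 rad, seated to 3 mm, released, at rest; spool and bottle within 20 mm of their start (x of large_case_mid in the frame of stand_top between -0.01 and 0.01 m and y of large_case_mid in the frame of stand_top between -0.01 and 0.01 m and z of large_case_mid in the frame of stand_top between 0.014 and 0.02 m and angle between the x axis of large_case_mid and the x axis of stand_top, either way round below 0.12 rad and x of medium_case_mid in the frame of large_case_mid between -0.012 and 0.012 m and y of medium_case_mid in the frame of large_case_mid between -0.006 and 0.006 m and z of medium_case_mid in the frame of large_case_mid between 0.029 and 0.035 m and angle between the x axis of medium_case_mid and the x axis of large_case_mid, either way round below 0.12 rad and x of small_case_mid in the frame of medium_case_mid between -0.012 and 0.012 m and y of small_case_mid in the frame of medium_case_mid between -0.006 and 0.006 m and z of small_case_mid in the frame of medium_case_mid between 0.025 and 0.031 m and angle between the x axis of small_case_mid and the x axis of medium_case_mid, either way round below 0.12 rad and horizontal distance between large_tin_mid and pad_top below 0.012 m and z of large_tin_mid in the frame of pad_top between 0.012 and 0.018 m and horizontal distance between small_tin_mid and large_tin_mid below 0.01 m and z of small_tin_mid in the frame of large_tin_mid between 0.025 and 0.031 m and angle between each of large_case_mid, medium_case_mid, small_case_mid, large_tin_mid, small_tin_mid's own z axis and vertical below 0.08 rad and linear speed of each of large_case, medium_case, small_case, large_tin, small_tin below 0.01 m/s and distance of each of spool_mid, flux_bottle_mid from where it was at the start of the episode below 0.02 m); the robot touches nothing.
It fails at once if the solder spool or the amber bottle is pushed away (over 20 mm) or knocked over (distance of any of spool_mid, flux_bottle_mid from where it was at the start of the episode above 0.02 m or angle between any of spool_mid, flux_bottle_mid's own z axis and vertical above 0.5 rad).
It also fails if it takes over 118 s, if anything falls off the work surface, if the arm or the gripper's body presses on something with over 40 N, if the wrist force passes 120 N, or if a joint passes its speed limit or range.

## Working session

There is one attempt and no reset: what is moved stays moved. The work goes in short steps, Python scripts to look and compute and a tool call to move; the robot and the scene stay as the last step left them, time stands still between calls to the robot, and variables do not carry over. Pictures are saved under pics/ and viewed, and the job is handed in when it is done.

Besides the shell and the picture viewer there is one more tool, called after "Call:" as name(argument=value, ...) on one line, values as JSON. send_rows: Moves the arm, as the interface text tells. Its arguments: {"type":"object","properties":{"commands":{"type":"array","items":{"type":"object","properties":{"translation":{"type":"array","items":{"type":"number"}},"rot":{"type":"array","items":{"type":"number"}},"grip":{"type":"number"}}}},"force":{"type":"number"}},"required":["commands"]}

```bash
ls -la; mkdir -p pics; python3 - <<'E'
from station import *
import cv2,numpy as np
o=get_obs()
for k,v in o.items(): print(k,np.round(v,4))
for n in ["side","top","wrist"]:
    c=read_camera(n); cv2.imwrite(f"pics/{n}0.png",c["pixels"][:,:,::-1]); np.savez(f"{n}0.npz",**c)
    print(n,c["mtx"],np.round(c["extrinsics"],3), {k for k in c})
E
```

```text
total 12
drwxr-xr-x  3 agent agent 4096 Dec  7 16:54 .
drwxr-xr-x 23 root  root  4096 Dec  7 16:54 ..
drwxr-xr-x  2 agent agent 4096 Dec  7 16:54 pics
t 0.0
q [-1.3031  0.4778  0.0223  1.5564 -0.0115  1.1093 -0.0831]
joint_vel [ 0.001  -0.0014  0.0002 -0.0006  0.001  -0.0022  0.0018]
joint_torque [ 2.00000e-04 -5.96449e+01  1.60830e+00 -2.81201e+01  1.25000e-02
  9.20000e-03  0.00000e+00]
eef_pos [0.2475 0.6274 0.2473]
tool_rot [ 6.000e-04  8.267e-01  5.626e-01 -7.000e-04]
contact_force [ 0.4183  0.3833 -0.083 ]
torque [ 0.0309 -0.0154  0.0342]
gripper_width 1.0007
side [[443.21460827   0.         250.63138371]
 [  0.         443.21460827 193.14546716]
 [  0.           0.           1.        ]] [[-1.     0.021 -0.005  0.534]
 [-0.017 -0.636  0.771  0.726]
 [ 0.013  0.771  0.637  0.659]
 [ 0.     0.     0.     1.   ]] {'mtx', 'depth', 'pixels', 'extrinsics'}
top [[414.72541429   0.         259.49651848]
 [  0.         414.72541429 191.95125425]
 [  0.           0.           1.        ]] [[ 0.021  0.995 -0.1    0.448]
 [-1.     0.02  -0.017 -0.004]
 [-0.015  0.1    0.995  1.062]
 [ 0.     0.     0.     1.   ]] {'mtx', 'depth', 'pixels', 'extrinsics'}
wrist [[297.31863964   0.         263.08848465]
 [  0.         297.31863964 188.76735057]
 [  0.           0.           1.        ]] [[ 0.368 -0.897 -0.247  0.184]
 [ 0.93   0.354  0.098  0.652]
 [-0.001 -0.266  0.964  0.373]
 [ 0.     0.     0.     1.   ]] {'mtx', 'depth', 'pixels', 'extrinsics'}
```

View pics/top0.png

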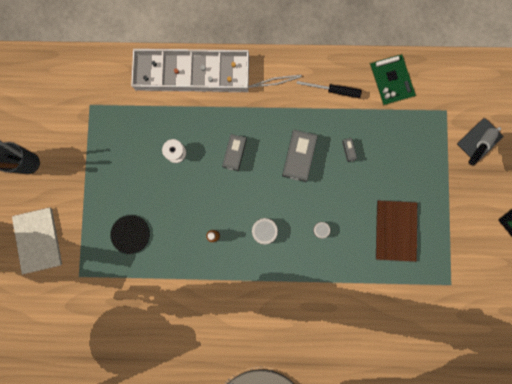

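View pics/side0.png

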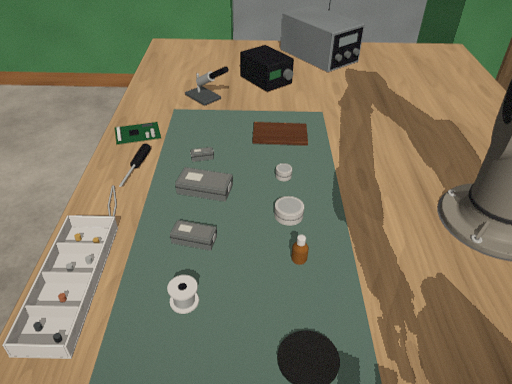

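View pics/wrist0.png

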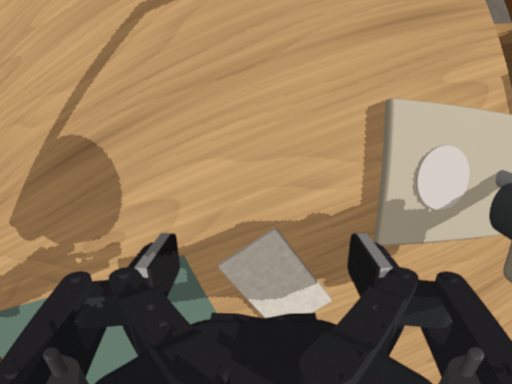

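The top view shows the medium case at pixel (235,153), the large case at (300,155) and the small case at (350,150). The spool is at (174,151), the large tin at (264,231), the small tin at (322,230) and the bottle at (213,236). The pad is at (130,234) and the stand at (397,231). Next I'll measure them from depth.

```bash
cat > h.py <<'E'
import numpy as np,cv2
def cloud(c):
    d=c["depth"];K=c["mtx"];v,u=np.indices(d.shape)
    P=np.stack([(u-K[0,2])/K[0,0]*d,-(v-K[1,2])/K[1,1]*d,-d],-1)
    E=c["extrinsics"];W=P@E[:3,:3].T+E[:3,3]; W[d==0]=np.nan
    return W
def proj(c,p):
    E=np.linalg.inv(c["extrinsics"]);q=E[:3,:3]@p+E[:3,3];K=c["mtx"]
    return K[0,0]*q[0]/-q[2]+K[0,2],K[1,1]*-q[1]/-q[2]+K[1,2]
def blob(W,ctr,r,zlo,zhi):
    m=(np.hypot(W[...,0]-ctr[0],W[...,1]-ctr[1])<r)&(W[...,2]>zlo)&(W[...,2]<zhi)
    return W[m]
def rect(p):
    (c,(w,h),a)=cv2.minAreaRect((p[:,:2]*1000).astype(np.float32))
    if w<h: w,h=h,w;a+=90
    a=(a+90)%180-90
    return np.round(c,1),round(w,1),round(h,1),round(a,1)
E
python3 - <<'E'
from h import *
tc=np.load("top0.npz");sc=np.load("side0.npz")
T=cloud(tc);S=cloud(sc)
pix=dict(med=(235,153),large=(300,155),small=(350,150),spool=(174,151),ltin=(264,231),stin=(322,230),bottle=(213,236),pad=(130,234),stand=(397,231))
hz=dict(med=30,large=34,small=26,spool=42,ltin=30,stin=26,bottle=62,pad=8,stand=12)
tab=[]
for n,(u,v) in pix.items():
    p=T[v,u]; h=hz[n]/1000
    out=[n,np.round(p*1000)]
    for W in (T,S):
        # local table
        m=(np.hypot(W[...,0]-p[0],W[...,1]-p[1])<.1); 
        zt=np.nanmedian(W[m][:,2][W[m][:,2]<.005]) if (W[m][:,2]<.005).any() else 0
        b=blob(W,p[:2],.1 if n in("stand","large") else .06,zt+h*0.75,zt+h+.006)
        if len(b)<5: out.append(len(b));continue
        out+= [round(zt*1000,1),len(b),round(np.median(b[:,2])*1000,1),rect(b)]
    print(*out)
E
```

```text
med [649.  77.  30.] -0.7 564 29.1 (array([654.1,  81. ]), 87.4, 42.5, -13.1) -1.0 712 28.6 (array([652.3,  82.4]), 88.1, 47.3, -14.3)
large [647. -86.  33.] -0.6 1202 33.2 (array([648.4, -85.5]), 121.8, 63.8, -12.3) -1.1 1018 32.3 (array([647.4, -83.4]), 122.2, 68.1, -12.1)
small [ 663. -213.   26.] -0.6 197 25.1 (array([ 667.4, -213.4]), 57.4, 23.6, 14.4) -1.4 146 23.7 (array([ 666.7, -211.1]), 57.1, 26.6, 12.9)
spool [649. 230.  41.] -0.6 338 41.1 (array([654.2, 234.8]), 50.4, 49.6, 46.0) -0.7 601 40.8 (array([654.2, 236.6]), 53.5, 50.4, -81.7)
ltin [455.   0.  30.] -0.6 516 29.3 (array([ 4.562e+02, -2.000e-01]), 62.1, 61.9, -62.4) -0.9 497 28.8 (array([455. ,   3.3]), 63.5, 60.7, 88.6)
stin [ 460. -144.   22.] -0.7 202 25.3 (array([ 461.4, -142.6]), 37.8, 37.2, -89.2) -1.1 152 24.5 (array([ 460.8, -139.1]), 39.5, 37.7, 80.4)
bottle [440. 122.  61.] -0.7 41 60.9 (array([442.1, 127.5]), 14.9, 14.5, -88.9) -0.7 87 59.3 (array([440.7, 130.8]), 16.4, 16.3, 5.0)
pad [440. 341.   7.] -0.6 950 7.5 (array([441.2, 343. ]), 98.6, 97.2, -36.5) -0.4 2494 7.2 (array([440.5, 342.5]), 98.7, 92.0, 1.6)
stand [ 462. -334.    8.] -0.7 2164 11.1 (array([ 464.7, -332.3]), 149.8, 100.6, -1.8) -1.2 1020 10.2 (array([ 463.2, -330.2]), 149.2, 105.8, -1.7)
```

```bash
cat > go.py <<'E'
import sys
from station import *
import numpy as np
from scipy.spatial.transform import Rotation as R
# usage: go.py x y z(mm) theta(deg, tool x heading) -> remaining turn and then shift in the turned tool axes
x,y,z,th=map(float,sys.argv[1:5])
o=get_obs();q=np.array(o["tool_rot"]);A=R.from_quat(np.r_[q[1:],q[0]])
t=np.radians(th);c,s=np.cos(t),np.sin(t)
B=R.from_matrix(np.array([[c,s,0],[s,-c,0],[0,0,-1.]]))
rv=(A.inv()*B).as_rotvec(degrees=True)
d=np.array([x,y,z])-1000*np.array(o["eef_pos"])
X=A.as_matrix()[:,0]
print("t",round(o["t"],2),"pos",np.round(1000*np.array(o["eef_pos"]),1),"heading",round(np.degrees(np.arctan2(X[1],X[0])),2),"q",np.round(o["q"],2))
print("rot",np.round(rv,2),"| shift after turn mm",np.round(B.inv().apply(d),1),"| shift now",np.round(A.inv().apply(d),1),"F",np.round(o["contact_force"],1),"w",round(o["gripper_width"],3))
E
python3 go.py 648.4 -85.5 150 77.7
```

```text
t 0.15 pos [247.6 627.5 247.5] heading 68.47 q [-1.3   0.48  0.02  1.56 -0.01  1.11 -0.08]
rot [-0.    0.08 -9.23] | shift after turn mm [-611.2  543.5   97.5] | shift now [-516.   634.5   98.3] F [0.2 0.5 0.2] w 1.0
```

Call:
send_rows(commands=[{"translation": [0, 0, 0], "rot": [0, 0, -4.6], "grip": 0.085}, {"translation": [0, 0, 0], "rot": [0, 0.1, -4.6], "grip": 0.085}, {"translation": [-0.02, 0.018, 0.003], "rot": [0, 0, 0], "grip": 0.085}, {"translation": [-0.027, 0.024, 0.004], "rot": [0, 0, 0], "grip": 0.085}, {"translation": [-0.027, 0.024, 0.004], "rot": [0, 0, 0], "grip": 0.085}], force=40)

```text
t: 0.57
eef_pos: [0.296, 0.5409, 0.2365]
tool_rot: [-0.001, 0.778, 0.628, 0.0]
contact_force: [-0.0, -0.1, -0.2]
gripper_width: 0.996
```

Call:
send_rows(commands=[{"translation": [-0.027, 0.024, 0.004], "rot": [0, 0, 0], "grip": 0.085}, {"translation": [-0.027, 0.024, 0.004], "rot": [0, 0, 0], "grip": 0.085}, {"translation": [-0.027, 0.024, 0.004], "rot": [0, 0, 0], "grip": 0.085}, {"translation": [-0.027, 0.024, 0.004], "rot": [0, 0, 0], "grip": 0.085}, {"translation": [-0.027, 0.024, 0.004], "rot": [0, 0, 0], "grip": 0.085}])

```text
t: 0.98
eef_pos: [0.3853, 0.3823, 0.2167]
tool_rot: [-0.001, 0.779, 0.627, 0.001]
contact_force: [0.5, 1.1, -0.1]
gripper_width: 0.991
```

```bash
python3 go.py 648.4 -85.5 150 77.7
```

```text
t 0.98 pos [385.3 382.3 216.7] heading 77.67 q [-0.94  0.29  0.05  1.91 -0.02  0.94  0.48]
rot [-0.   -0.09 -0.03] | shift after turn mm [-401.   356.7   66.7] | shift now [-400.9  357.    66. ] F [ 0.5  1.1 -0.1] w 0.991
```

Call:
send_rows(commands=[{"translation": [-0.027, 0.024, 0.004], "rot": [0, 0, 0], "grip": 0.085}, {"translation": [-0.027, 0.024, 0.004], "rot": [0, 0, 0], "grip": 0.085}, {"translation": [-0.027, 0.024, 0.004], "rot": [0, 0, 0], "grip": 0.085}, {"translation": [-0.027, 0.024, 0.004], "rot": [0, 0, 0], "grip": 0.085}, {"translation": [-0.027, 0.024, 0.004], "rot": [0, 0, 0], "grip": 0.085}])

```text
t: 1.4
eef_pos: [0.4737, 0.2248, 0.1965]
tool_rot: [-0.001, 0.779, 0.627, 0.001]
contact_force: [0.8, 0.2, 0.6]
gripper_width: 0.998
```

Call:
send_rows(commands=[{"translation": [-0.027, 0.024, 0.004], "rot": [0, 0, 0], "grip": 0.085}, {"translation": [-0.027, 0.024, 0.004], "rot": [0, 0, 0], "grip": 0.085}, {"translation": [-0.027, 0.024, 0.004], "rot": [0, 0, 0], "grip": 0.085}, {"translation": [-0.027, 0.024, 0.004], "rot": [0, 0, 0], "grip": 0.085}, {"translation": [-0.027, 0.024, 0.004], "rot": [0, 0, 0], "grip": 0.085}])

```text
t: 1.82
eef_pos: [0.5621, 0.0674, 0.1762]
tool_rot: [-0.001, 0.779, 0.627, 0.001]
contact_force: [0.4, 0.1, -0.0]
gripper_width: 0.997
```

Call:
send_rows(commands=[{"translation": [-0.027, 0.024, 0.004], "rot": [0, 0, 0], "grip": 0.085}, {"translation": [-0.027, 0.024, 0.004], "rot": [0, 0, 0], "grip": 0.085}, {"translation": [-0.027, 0.024, 0.004], "rot": [0, 0, 0], "grip": 0.085}, {"translation": [-0.025, 0.022, 0.004], "rot": [0, 0, 0], "grip": 0.085}, {"translation": [-0.01, 0.008, 0.004], "rot": [0, 0, 0], "grip": 0.085}])

```text
t: 2.23
eef_pos: [0.6379, -0.0721, 0.1561]
tool_rot: [0.001, 0.781, 0.625, 0.0]
contact_force: [-0.3, -0.7, 0.5]
gripper_width: 0.997
```

```bash
python3 go.py 648.4 -85.5 80 77.7; python3 - <<'E'
from station import *
import cv2
for n in ["top","wrist"]:
    c=read_camera(n); cv2.imwrite(f"pics/{n}1.png",c["pixels"][:,:,::-1])
E
python3 go.py 648.4 -85.5 80 77.7
```

```text
t 2.23 pos [637.9 -72.1 156.1] heading 77.35 q [-0.15  0.52  0.23  1.73 -0.14  0.9   1.49]
rot [ 0.11  0.06 -0.35] | shift after turn mm [-10.8  13.1  76.1] | shift now [-10.7  13.1  76.1] F [-0.3 -0.7  0.5] w 0.997
t 2.33 pos [636.4 -69.7 155.2] heading 77.38 q [-0.15  0.52  0.22  1.74 -0.14  0.9   1.48]
rot [-0.04  0.02 -0.32] | shift after turn mm [-12.9  15.1  75.2] | shift now [-12.8  15.2  75.2] F [ 0.3 -0.1  0.4] w 0.996
```

View pics/wrist1.png

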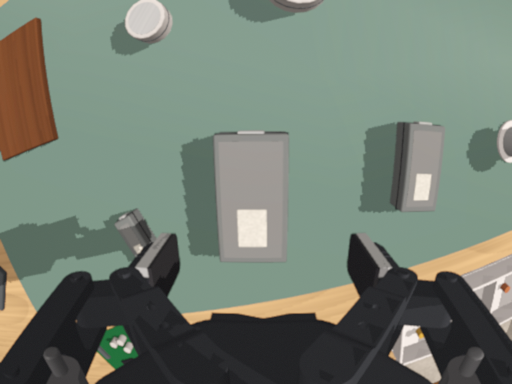

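View pics/top1.png

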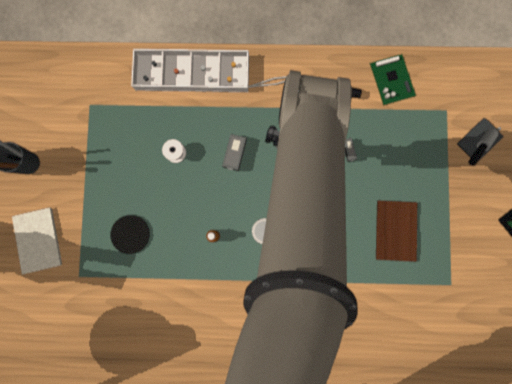

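Call:
send_rows(commands=[{"translation": [-0.006, 0.008, 0.015], "rot": [0, 0, -0.3], "grip": 0.085}, {"translation": [-0.007, 0.007, 0.015], "rot": [0, 0, 0], "grip": 0.085}, {"translation": [0, 0, 0.015], "rot": [0, 0, 0], "grip": 0.085}, {"translation": [0, 0, 0.015], "rot": [0, 0, 0], "grip": 0.085}, {"translation": [0, 0, 0.01], "rot": [0, 0, 0], "grip": 0.085}])

```text
t: 2.75
eef_pos: [0.6473, -0.0794, 0.0847]
tool_rot: [-0.002, 0.777, 0.63, 0.0]
contact_force: [-0.4, 0.4, -0.1]
gripper_width: 0.993
```

```bash
python3 go.py 648.4 -85.5 21 77.7
```

```text
t 2.75 pos [647.3 -79.4  84.7] heading 78.08 q [-0.11  0.63  0.2   1.74 -0.17  0.79  1.53]
rot [-0.14 -0.15  0.38] | shift after turn mm [-5.7  2.4 63.7] | shift now [-5.9  2.5 63.7] F [-0.4  0.4 -0.1] w 0.993
```

The wrist view shows the large case square between the jaws at (252,197), with about 10 px of sideways offset still to correct. The top view is mostly blocked by the arm.

Call:
send_rows(commands=[{"translation": [-0.005, 0.002, 0.004], "rot": [0, 0, 0.2], "grip": 0.085}, {"translation": [0, 0, 0.01], "rot": [0, 0, 0], "grip": 0.085}, {"translation": [0, 0, 0.005], "rot": [0, 0, 0], "grip": 0.085}, {"translation": [0, 0, 0], "rot": [0, 0, 0], "grip": 0.085}, {"translation": [0, 0, 0], "rot": [0, 0, 0], "grip": 0.085}])

```text
t: 3.17
eef_pos: [0.6494, -0.0868, 0.0673]
tool_rot: [-0.001, 0.778, 0.628, 0.001]
contact_force: [-0.8, 0.2, 0.3]
gripper_width: 0.992
```

```bash
python3 go.py 648.4 -85.5 21 77.7;  python3 - <<'E'
from station import *
import cv2
for n in ["side","wrist"]:
    c=read_camera(n); cv2.imwrite(f"pics/{n}2.png",c["pixels"][:,:,::-1])
E
```

```text
t 3.17 pos [649.4 -86.8  67.3] heading 77.78 q [-0.1   0.66  0.19  1.74 -0.17  0.76  1.54]
rot [-0.   -0.11  0.08] | shift after turn mm [ 1.1 -1.3 46.3] | shift now [ 1.  -1.3 46.3] F [-0.8  0.2  0.3] w 0.992
```

View pics/wrist2.png

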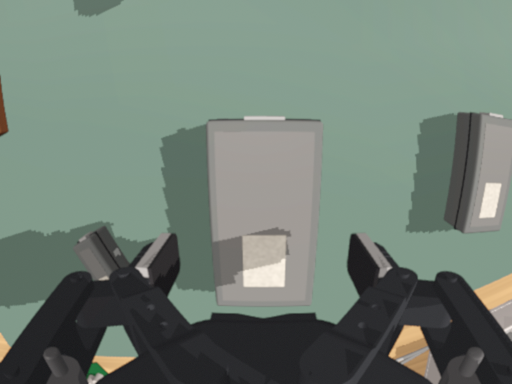

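View pics/side2.png

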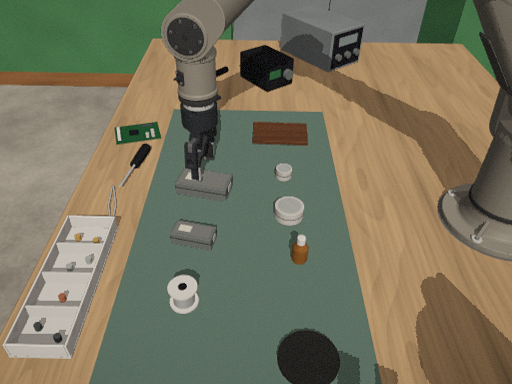

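The large case is centred between the jaws (case 208–321, pads 157–370) and the side view agrees, so I'm going down to grip.

Call:
send_rows(commands=[{"translation": [0.001, -0.001, 0.012], "rot": [0, 0, 0], "grip": 0.085}, {"translation": [0, 0, 0.012], "rot": [0, 0, 0], "grip": 0.085}, {"translation": [0, 0, 0.012], "rot": [0, 0, 0], "grip": 0.085}, {"translation": [0, 0, 0.01], "rot": [0, 0, 0], "grip": 0.085}, {"translation": [0, 0, 0], "rot": [0, 0, 0], "grip": 0.085}])

```text
t: 3.68
eef_pos: [0.6465, -0.0854, 0.0179]
tool_rot: [-0.002, 0.778, 0.628, -0.001]
contact_force: [-0.2, -0.8, 0.4]
gripper_width: 0.992
```

Call:
send_rows(commands=[{"translation": [0, 0, 0], "rot": [0, 0, 0], "grip": 0.05}, {"translation": [0, 0, 0], "rot": [0, 0, 0], "grip": 0.05}, {"translation": [0, 0, 0], "rot": [0, 0, 0], "grip": 0.05}, {"translation": [0, 0, 0], "rot": [0, 0, 0], "grip": 0.05}, {"translation": [0, 0, 0], "rot": [0, 0, 0], "grip": 0.05}], force=40)

```text
t: 4.1
eef_pos: [0.6486, -0.0858, 0.0214]
tool_rot: [-0.0, 0.778, 0.628, 0.001]
contact_force: [0.2, 0.3, -0.7]
gripper_width: 0.743
```

```bash
python3 go.py 648.4 -85.5 21 77.7
```

```text
t 4.1 pos [648.6 -85.8  21.4] heading 77.77 q [-0.09  0.72  0.18  1.76 -0.19  0.68  1.55]
rot [ 0.01 -0.1   0.07] | shift after turn mm [ 0.2 -0.3  0.4] | shift now [ 0.2 -0.3  0.4] F [ 0.2  0.3 -0.7] w 0.743
```

Call:
send_rows(commands=[{"translation": [0, 0, -0.01], "rot": [0, 0, 0], "grip": 0.05}, {"translation": [0, 0, -0.02], "rot": [0, 0, 0], "grip": 0.05}, {"translation": [0, 0, -0.025], "rot": [0, 0, 0], "grip": 0.05}, {"translation": [0, 0, -0.03], "rot": [0, 0, -5], "grip": 0.05}, {"translation": [0, 0, -0.015], "rot": [0, 0, -5.4], "grip": 0.05}])

```text
t: 4.52
eef_pos: [0.65, -0.0862, 0.1254]
tool_rot: [0.001, 0.717, 0.697, 0.002]
contact_force: [0.7, 0.0, -3.0]
gripper_width: 0.745
```

```bash
python3 go.py 464.7 -332.3 110 88.2
```

```text
t 4.52 pos [650.  -86.2 125.4] heading 88.38 q [-0.08  0.58  0.17  1.72 -0.12  0.85  1.68]
rot [ 0.27 -0.06  0.18] | shift after turn mm [-251.8 -177.5   15.4] | shift now [-251.3 -178.4   14.3] F [ 0.7  0.  -3. ] w 0.745
```

Call:
send_rows(commands=[{"translation": [-0.015, -0.011, 0], "rot": [0, 0, 0], "grip": 0.05}, {"translation": [-0.025, -0.018, 0], "rot": [0, 0, 0], "grip": 0.05}, {"translation": [-0.03, -0.021, 0], "rot": [0, 0, 0], "grip": 0.05}, {"translation": [-0.03, -0.021, 0], "rot": [0, 0, 0], "grip": 0.05}, {"translation": [-0.03, -0.021, 0], "rot": [0, 0, 0], "grip": 0.05}])

```text
t: 4.93
eef_pos: [0.5507, -0.2142, 0.1212]
tool_rot: [-0.0, 0.719, 0.695, 0.001]
contact_force: [0.4, 0.4, -3.0]
gripper_width: 0.739
```

Call:
send_rows(commands=[{"translation": [-0.03, -0.021, 0], "rot": [0, 0, 0], "grip": 0.05}, {"translation": [-0.03, -0.021, 0], "rot": [0, 0, 0], "grip": 0.05}, {"translation": [-0.03, -0.021, 0], "rot": [0, 0, 0], "grip": 0.05}, {"translation": [-0.02, -0.015, 0], "rot": [0, 0, 0], "grip": 0.05}, {"translation": [-0.01, -0.007, 0], "rot": [0, 0, 0], "grip": 0.05}])

```text
t: 5.35
eef_pos: [0.4594, -0.3342, 0.1211]
tool_rot: [-0.001, 0.721, 0.693, -0.0]
contact_force: [-0.3, -0.7, -3.5]
gripper_width: 0.741
```

Call:
send_rows(commands=[{"translation": [0, 0, 0.01], "rot": [0, 0, 0], "grip": 0.05}, {"translation": [0, 0, 0.01], "rot": [0, 0, 0], "grip": 0.05}, {"translation": [0, 0, 0.005], "rot": [0, 0, 0], "grip": 0.05}, {"translation": [0, 0, 0], "rot": [0, 0, 0], "grip": 0.05}, {"translation": [0, 0, 0], "rot": [0, 0, 0], "grip": 0.05}])

```text
t: 5.77
eef_pos: [0.4645, -0.3283, 0.0949]
tool_rot: [-0.001, 0.717, 0.697, 0.001]
contact_force: [0.3, 0.7, -2.3]
gripper_width: 0.741
```

```bash
python3 go.py 464.7 -332.3 70 88.2
```

```text
t 5.77 pos [ 464.5 -328.3   94.9] heading 88.32 q [ 0.37  0.5   0.18  1.95 -0.14  0.71  2.17]
rot [-0.04 -0.17  0.12] | shift after turn mm [-4.   0.4 24.9] | shift now [-4.1  0.4 24.9] F [ 0.3  0.7 -2.3] w 0.741
```

Call:
send_rows(commands=[{"translation": [-0.004, 0, 0.01], "rot": [0, 0, 0.1], "grip": 0.05}, {"translation": [0, 0, 0.015], "rot": [0, 0, 0], "grip": 0.05}, {"translation": [0, 0, 0.015], "rot": [0, 0, 0], "grip": 0.05}, {"translation": [0, 0, 0.01], "rot": [0, 0, 0], "grip": 0.05}, {"translation": [0, 0, 0], "rot": [0, 0, 0], "grip": 0.05}])

```text
t: 6.18
eef_pos: [0.4626, -0.333, 0.0435]
tool_rot: [-0.002, 0.719, 0.695, 0.0]
contact_force: [0.6, 0.5, -3.3]
gripper_width: 0.738
```

```bash
python3 go.py 464.7 -332.3 34 88.2;  python3 - <<'E'
from station import *
import cv2
for n in ["side","wrist"]:
    c=read_camera(n); cv2.imwrite(f"pics/{n}3.png",c["pixels"][:,:,::-1])
E
python3 go.py 464.7 -332.3 34 88.2
```

```text
t 6.18 pos [ 462.6 -333.    43.5] heading 88.1 q [ 0.39  0.59  0.16  1.96 -0.16  0.61  2.19]
rot [-0.16 -0.2  -0.1 ] | shift after turn mm [0.8 2.1 9.5] | shift now [0.7 2.1 9.5] F [ 0.6  0.5 -3.3] w 0.738
t 6.28 pos [ 463.6 -333.9   45.5] heading 88.08 q [ 0.39  0.58  0.16  1.96 -0.16  0.61  2.19]
rot [-0.01 -0.11 -0.12] | shift after turn mm [ 1.6  1.  11.5] | shift now [ 1.6  1.  11.5] F [-0.7  0.1 -2.8] w 0.74
```

View pics/wrist3.png

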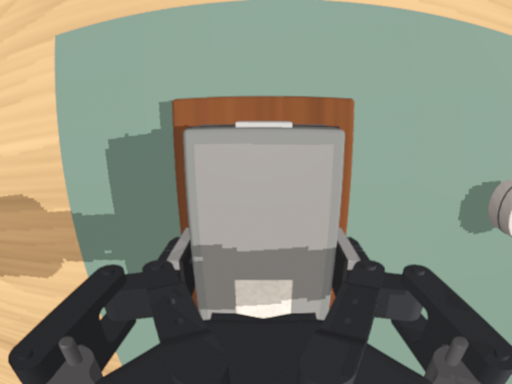

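View pics/side3.png

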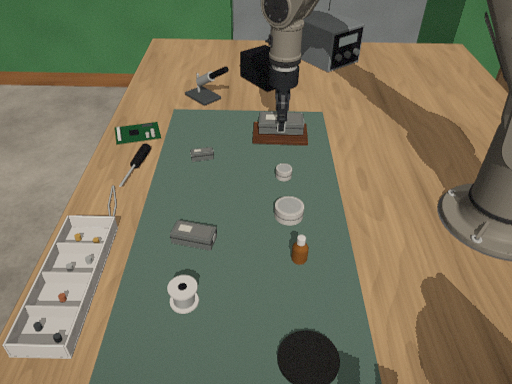

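The wrist view shows the held case (columns 185–343) centred over the stand (173–353). Lowering the last 11 mm.

Call:
send_rows(commands=[{"translation": [0.0015, 0.001, 0.004], "rot": [0, 0, 0], "grip": 0.05}, {"translation": [0, 0, 0.004], "rot": [0, 0, 0], "grip": 0.05}, {"translation": [0, 0, 0.003], "rot": [0, 0, 0], "grip": 0.05}, {"translation": [0, 0, 0], "rot": [0, 0, 0], "grip": 0.05}, {"translation": [0, 0, 0], "rot": [0, 0, 0], "grip": 0.05}])

```text
t: 6.7
eef_pos: [0.4646, -0.3325, 0.0347]
tool_rot: [-0.001, 0.719, 0.695, 0.001]
contact_force: [-0.9, 1.1, -3.0]
gripper_width: 0.742
```

```bash
python3 go.py 464.7 -332.3 33.4 88.2
```

```text
t 6.7 pos [ 464.6 -332.5   34.7] heading 88.06 q [ 0.39  0.6   0.16  1.96 -0.16  0.59  2.19]
rot [ 0.01 -0.1  -0.14] | shift after turn mm [0.2 0.1 1.3] | shift now [0.2 0.1 1.3] F [-0.9  1.1 -3. ] w 0.742
```

Down another 1.5 mm, then release slowly and lift.

Call:
send_rows(commands=[{"translation": [0, 0, 0.001], "rot": [0, 0, 0], "grip": 0.05}, {"translation": [0, 0, 0.0005], "rot": [0, 0, 0], "grip": 0.05}, {"translation": [0, 0, 0], "rot": [0, 0, 0], "grip": 0.05}, {"translation": [0, 0, 0], "rot": [0, 0, 0], "grip": 0.07}, {"translation": [0, 0, 0], "rot": [0, 0, 0], "grip": 0.085}])

```text
t: 7.12
eef_pos: [0.465, -0.3328, 0.0337]
tool_rot: [-0.0, 0.719, 0.695, 0.001]
contact_force: [0.3, -0.0, 1.7]
gripper_width: 0.936
```

Call:
send_rows(commands=[{"translation": [0, 0, 0], "rot": [0, 0, 0], "grip": 0.085}, {"translation": [0, 0, 0], "rot": [0, 0, 0], "grip": 0.085}, {"translation": [0, 0, -0.01], "rot": [0, 0, 0], "grip": 0.085}, {"translation": [0, 0, -0.02], "rot": [0, 0, 0], "grip": 0.085}, {"translation": [0, 0, -0.03], "rot": [0, 0, 0], "grip": 0.085}])

```text
t: 7.53
eef_pos: [0.4632, -0.3317, 0.0925]
tool_rot: [-0.003, 0.719, 0.695, 0.0]
contact_force: [0.0, -0.3, -0.1]
gripper_width: 0.997
```

```bash
python3 go.py 652.5 81 120 76.9
```

```text
t 7.53 pos [ 463.2 -331.7   92.5] heading 88.07 q [ 0.37  0.51  0.18  1.94 -0.14  0.71  2.18]
rot [-0.23 -0.19 11.17] | shift after turn mm [444.8  90.8 -27.5] | shift now [418.9 175.2 -26.5] F [ 0.  -0.3 -0.1] w 0.997
```

Call:
send_rows(commands=[{"translation": [0.01, 0.005, -0.015], "rot": [0, 0, 0], "grip": 0.085}, {"translation": [0.02, 0.008, -0.015], "rot": [0, 0, 0], "grip": 0.085}, {"translation": [0.035, 0.015, 0], "rot": [0, 0, 0], "grip": 0.085}, {"translation": [0.035, 0.015, 0], "rot": [0, 0, 0], "grip": 0.085}, {"translation": [0.035, 0.015, 0], "rot": [0, 0, 0], "grip": 0.085}])

```text
t: 7.95
eef_pos: [0.5279, -0.1987, 0.125]
tool_rot: [0.0, 0.719, 0.695, 0.001]
contact_force: [1.2, 0.4, -0.2]
gripper_width: 0.997
```

Call:
send_rows(commands=[{"translation": [0.035, 0.015, 0], "rot": [0, 0, 0], "grip": 0.085}, {"translation": [0.035, 0.015, 0], "rot": [0, 0, 0], "grip": 0.085}, {"translation": [0.035, 0.015, 0], "rot": [0, 0, 0], "grip": 0.085}, {"translation": [0.035, 0.015, 0], "rot": [0, 0, 0], "grip": 0.085}, {"translation": [0.035, 0.015, 0], "rot": [0, 0, 0], "grip": 0.085}])

```text
t: 8.37
eef_pos: [0.6086, -0.0256, 0.1248]
tool_rot: [-0.0, 0.719, 0.695, 0.001]
contact_force: [1.0, -0.2, 0.5]
gripper_width: 0.992
```

Call:
send_rows(commands=[{"translation": [0.035, 0.015, 0], "rot": [0, 0, 0], "grip": 0.085}, {"translation": [0.035, 0.015, 0], "rot": [0, 0, 0], "grip": 0.085}, {"translation": [0.02, 0.007, 0], "rot": [0, 0, 5.5], "grip": 0.085}, {"translation": [0, 0, 0.005], "rot": [0, 0, 5.5], "grip": 0.085}, {"translation": [0, 0, 0.01], "rot": [0, 0, 0], "grip": 0.085}])

```text
t: 8.78
eef_pos: [0.6494, 0.0641, 0.1105]
tool_rot: [0.0, 0.782, 0.623, 0.002]
contact_force: [0.5, -0.3, -0.5]
gripper_width: 0.995
```

```bash
python3 go.py 653.5 81 70 76.9
```

```text
t 8.78 pos [649.4  64.1 110.5] heading 77.09 q [-0.33  0.59  0.19  1.74 -0.15  0.82  1.28]
rot [ 0.16 -0.2   0.19] | shift after turn mm [17.3  0.2 40.5] | shift now [17.2  0.2 40.5] F [ 0.5 -0.3 -0.5] w 0.995
```

Call:
send_rows(commands=[{"translation": [0.01, 0, 0.01], "rot": [0, 0, 0.2], "grip": 0.085}, {"translation": [0.007, 0, 0.015], "rot": [0, 0, 0], "grip": 0.085}, {"translation": [0, 0, 0.01], "rot": [0, 0, 0], "grip": 0.085}, {"translation": [0, 0, 0], "rot": [0, 0, 0], "grip": 0.085}, {"translation": [0, 0, 0], "rot": [0, 0, 0], "grip": 0.085}])

```text
t: 9.2
eef_pos: [0.6509, 0.0772, 0.0727]
tool_rot: [-0.001, 0.783, 0.622, -0.001]
contact_force: [0.1, 0.8, -0.3]
gripper_width: 1.0
```

```bash
python3 go.py 653.5 81 21 76.9;  python3 - <<'E'
from station import *
import cv2
from h import *
for n in ["top","wrist"]:
    c=read_camera(n); cv2.imwrite(f"pics/{n}4.png",c["pixels"][:,:,::-1])
    if n=="top":
        W=cloud(c)
        for a in (("large",(.465,-.332),.1,.041,.05),("stand",(.465,-.332),.12,.005,.016)):
            b=blob(W,*a[1:]); print(a[0],len(b),rect(b))
E
```

```text
t 9.2 pos [650.9  77.2  72.7] heading 76.87 q [-0.34  0.65  0.18  1.74 -0.16  0.77  1.26]
rot [-0.13 -0.03 -0.03] | shift after turn mm [ 4.3  1.7 51.7] | shift now [ 4.3  1.8 51.7] F [ 0.1  0.8 -0.3] w 1.0
large 1294 (array([ 465.6, -331.7]), 120.0, 65.4, -2.8)
stand 947 (array([ 453.3, -325.5]), 210.4, 197.7, 62.8)
```

View pics/wrist4.png

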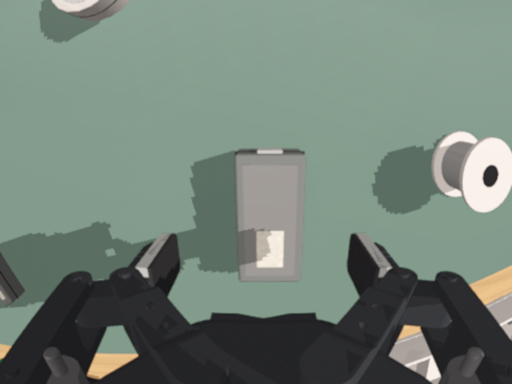

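View pics/top4.png

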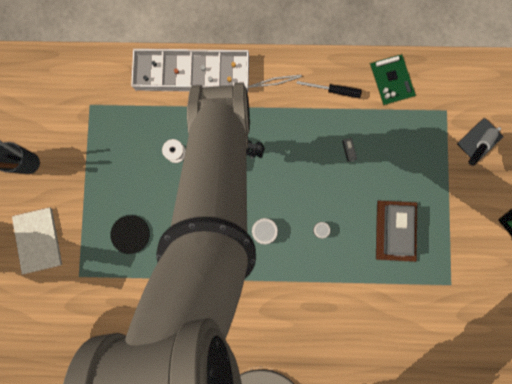

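The large case is on the stand at (465.6, −331.7), within about 1 mm of its centre. The medium case shows at wrist column 269, so it needs about 4 mm of +x, which matches the computed shift.

Call:
send_rows(commands=[{"translation": [0.004, 0.001, 0.01], "rot": [0, 0, 0], "grip": 0.085}, {"translation": [0, 0, 0.015], "rot": [0, 0, 0], "grip": 0.07}, {"translation": [0, 0, 0.015], "rot": [0, 0, 0], "grip": 0.07}, {"translation": [0, 0, 0.009], "rot": [0, 0, 0], "grip": 0.07}, {"translation": [0, 0, 0], "rot": [0, 0, 0], "grip": 0.07}])

```text
t: 9.72
eef_pos: [0.6519, 0.0814, 0.0223]
tool_rot: [-0.002, 0.783, 0.622, -0.001]
contact_force: [-0.3, 0.4, -0.1]
gripper_width: 0.819
```

```bash
python3 go.py 653.5 81 21 76.9
```

```text
t 9.72 pos [651.9  81.4  22.3] heading 76.86 q [-0.33  0.72  0.16  1.75 -0.17  0.69  1.26]
rot [-0.23  0.   -0.04] | shift after turn mm [-0.1  1.6  1.3] | shift now [-0.1  1.6  1.3] F [-0.3  0.4 -0.1] w 0.819
```

Call:
send_rows(commands=[{"translation": [0, 0.001, 0], "rot": [0, 0, 0], "grip": 0.03}, {"translation": [0, 0, 0], "rot": [0, 0, 0], "grip": 0.03}, {"translation": [0, 0, 0], "rot": [0, 0, 0], "grip": 0.03}, {"translation": [0, 0, 0], "rot": [0, 0, 0], "grip": 0.03}, {"translation": [0, 0, 0], "rot": [0, 0, 0], "grip": 0.03}], force=40)

```text
t: 10.13
eef_pos: [0.6554, 0.0816, 0.0259]
tool_rot: [-0.0, 0.783, 0.622, 0.001]
contact_force: [0.1, -0.2, 2.9]
gripper_width: 0.48
```

Call:
send_rows(commands=[{"translation": [0, 0, 0], "rot": [0, 0, 0], "grip": 0.03}, {"translation": [0, 0, 0], "rot": [0, 0, 0], "grip": 0.03}, {"translation": [0, 0, 0], "rot": [0, 0, 0], "grip": 0.03}, {"translation": [0, 0, 0], "rot": [0, 0, 0], "grip": 0.03}, {"translation": [0, 0, 0], "rot": [0, 0, 0], "grip": 0.03}])

```text
t: 10.55
eef_pos: [0.6554, 0.0816, 0.0259]
tool_rot: [-0.0, 0.783, 0.622, 0.001]
contact_force: [0.3, 0.5, 6.2]
gripper_width: 0.484
```

```bash
python3 go.py 653.5 81 21 76.9
```

```text
t 10.55 pos [655.4  81.6  25.9] heading 76.86 q [-0.33  0.72  0.16  1.74 -0.17  0.69  1.26]
rot [ 0.08 -0.13 -0.04] | shift after turn mm [-1.  -1.7  4.9] | shift now [-1.  -1.7  4.9] F [0.3 0.5 6.2] w 0.484
```

Call:
send_rows(commands=[{"translation": [0, 0, -0.01], "rot": [0, 0, 0], "grip": 0.03}, {"translation": [0, 0, -0.02], "rot": [0, 0, 0], "grip": 0.03}, {"translation": [0, 0, -0.03], "rot": [0, 0, 0], "grip": 0.03}, {"translation": [0, 0, -0.035], "rot": [0, 0, -5.3], "grip": 0.03}, {"translation": [0, 0, -0.02], "rot": [0, 0, -5.5], "grip": 0.03}])

```text
t: 10.97
eef_pos: [0.6554, 0.0814, 0.1435]
tool_rot: [0.0, 0.72, 0.694, 0.002]
contact_force: [1.3, 0.3, -0.7]
gripper_width: 0.484
```

```bash
python3 go.py 465.5 -332 140 87.7
```

```text
t 10.97 pos [655.4  81.4 143.5] heading 87.9 q [-0.33  0.56  0.15  1.69 -0.1   0.89  1.4 ]
rot [ 0.16 -0.1   0.2 ] | shift after turn mm [-420.7 -173.1    3.5] | shift now [-420.1 -174.6    2.2] F [ 1.3  0.3 -0.7] w 0.484
```

Call:
send_rows(commands=[{"translation": [-0.015, -0.006, 0], "rot": [0, 0, 0], "grip": 0.03}, {"translation": [-0.028, -0.012, 0], "rot": [0, 0, 0], "grip": 0.03}, {"translation": [-0.035, -0.0145, 0], "rot": [0, 0, 0], "grip": 0.03}, {"translation": [-0.035, -0.0145, 0], "rot": [0, 0, 0], "grip": 0.03}, {"translation": [-0.035, -0.0145, 0], "rot": [0, 0, 0], "grip": 0.03}])

```text
t: 11.38
eef_pos: [0.5849, -0.0657, 0.139]
tool_rot: [-0.001, 0.722, 0.692, -0.0]
contact_force: [0.9, -0.2, -1.9]
gripper_width: 0.481
```

Call:
send_rows(commands=[{"translation": [-0.035, -0.0145, 0], "rot": [0, 0, 0], "grip": 0.03}, {"translation": [-0.035, -0.0145, 0], "rot": [0, 0, 0], "grip": 0.03}, {"translation": [-0.035, -0.0145, 0], "rot": [0, 0, 0], "grip": 0.03}, {"translation": [-0.035, -0.0145, 0], "rot": [0, 0, 0], "grip": 0.03}, {"translation": [-0.035, -0.0145, 0], "rot": [0, 0, 0], "grip": 0.03}])

```text
t: 11.8
eef_pos: [0.5052, -0.2374, 0.1388]
tool_rot: [-0.001, 0.722, 0.692, 0.0]
contact_force: [0.2, -0.5, -2.0]
gripper_width: 0.484
```

Call:
send_rows(commands=[{"translation": [-0.035, -0.0145, 0], "rot": [0, 0, 0], "grip": 0.03}, {"translation": [-0.03, -0.0125, 0], "rot": [0, 0, 0], "grip": 0.03}, {"translation": [-0.02, -0.008, 0], "rot": [0, 0, 0], "grip": 0.03}, {"translation": [-0.01, -0.004, 0], "rot": [0, 0, 0], "grip": 0.03}, {"translation": [0, 0, 0], "rot": [0, 0, 0], "grip": 0.03}])

```text
t: 12.22
eef_pos: [0.4623, -0.3317, 0.1388]
tool_rot: [-0.001, 0.723, 0.691, -0.0]
contact_force: [0.5, 0.1, -1.3]
gripper_width: 0.483
```

```bash
python3 go.py 465.5 -332 95 87.7
```

```text
t 12.22 pos [ 462.3 -331.7  138.8] heading 87.34 q [ 0.34  0.44  0.22  1.92 -0.13  0.8   2.16]
rot [-0.08 -0.07 -0.36] | shift after turn mm [-0.1  3.3 43.8] | shift now [-0.2  3.3 43.8] F [ 0.5  0.1 -1.3] w 0.483
```

Call:
send_rows(commands=[{"translation": [0, 0.002, 0.01], "rot": [0, 0, -0.3], "grip": 0.03}, {"translation": [0, 0, 0.015], "rot": [0, 0, 0], "grip": 0.03}, {"translation": [0, 0, 0.015], "rot": [0, 0, 0], "grip": 0.03}, {"translation": [0, 0, 0.01], "rot": [0, 0, 0], "grip": 0.03}, {"translation": [0, 0, 0], "rot": [0, 0, 0], "grip": 0.03}])

```text
t: 12.63
eef_pos: [0.4665, -0.326, 0.0864]
tool_rot: [-0.003, 0.718, 0.696, 0.001]
contact_force: [-1.1, -0.9, -1.4]
gripper_width: 0.484
```

```bash
python3 - <<'E'
from station import *
import cv2
for n in ["side","wrist"]:
    c=read_camera(n); cv2.imwrite(f"pics/{n}5.png",c["pixels"][:,:,::-1])
E
python3 go.py 465.5 -332 72 87.7
```

```text
t 12.73 pos [ 467.3 -327.9   88.7] heading 88.08 q [ 0.35  0.52  0.19  1.94 -0.15  0.7   2.18]
rot [-0.03 -0.16  0.38] | shift after turn mm [-4.2 -1.6 16.7] | shift now [-4.2 -1.7 16.7] F [ 0.1 -0.6 -0.9] w 0.475
```

View pics/wrist5.png

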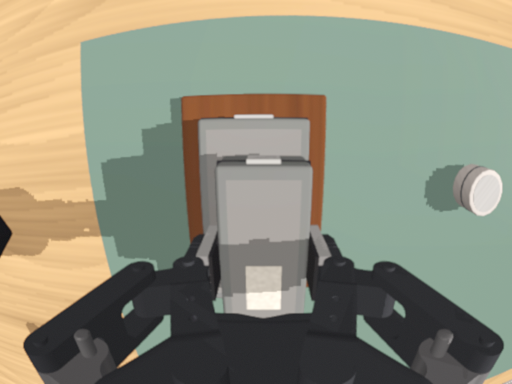

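View pics/side5.png

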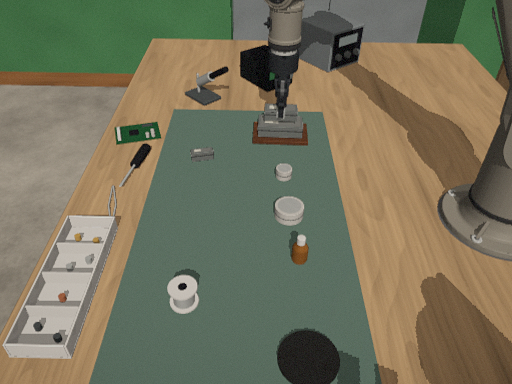

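The held medium case (217–312, centre 264) sits to the right of the large case (199–309, centre 254). This matches the −4 mm x correction the script gave.

Call:
send_rows(commands=[{"translation": [-0.004, -0.0015, 0.005], "rot": [0, 0, 0.3], "grip": 0.03}, {"translation": [0, 0, 0.006], "rot": [0, 0, 0], "grip": 0.03}, {"translation": [0, 0, 0], "rot": [0, 0, 0], "grip": 0.03}, {"translation": [0, 0, 0], "rot": [0, 0, 0], "grip": 0.03}, {"translation": [0, 0, 0], "rot": [0, 0, 0], "grip": 0.03}])

```text
t: 13.15
eef_pos: [0.4652, -0.3333, 0.0784]
tool_rot: [-0.0, 0.721, 0.692, 0.001]
contact_force: [0.0, 0.3, -1.8]
gripper_width: 0.481
```

```bash
python3 go.py 465.5 -332 72 87.7; python3 - <<'E'
from station import *
import cv2
for n in ["wrist"]:
    c=read_camera(n); cv2.imwrite(f"pics/{n}6.png",c["pixels"][:,:,::-1])
E
python3 go.py 465.5 -332 72 87.7
```

```text
t 13.15 pos [ 465.2 -333.3   78.4] heading 87.65 q [ 0.37  0.53  0.19  1.95 -0.16  0.68  2.19]
rot [ 0.03 -0.1  -0.05] | shift after turn mm [1.3 0.2 6.4] | shift now [1.3 0.2 6.4] F [ 0.   0.3 -1.8] w 0.481
t 13.2 pos [ 465.3 -333.3   78.5] heading 87.66 q [ 0.37  0.53  0.19  1.95 -0.16  0.68  2.19]
rot [ 0.05 -0.09 -0.04] | shift after turn mm [1.3 0.1 6.5] | shift now [1.3 0.1 6.5] F [-0.8 -0.7 -0.9] w 0.478
```

View pics/wrist6.png

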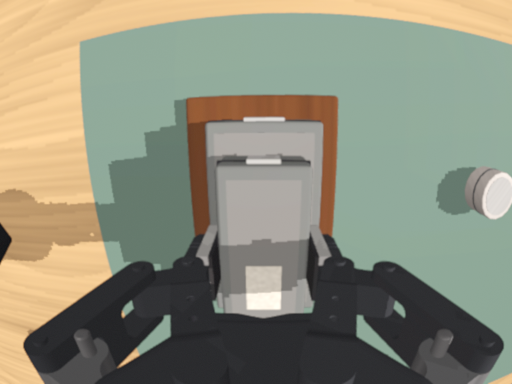

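Both are now centred at column 264. Lowering onto the large case, with x +1 mm.

Call:
send_rows(commands=[{"translation": [0.001, 0, 0.003], "rot": [0, 0, 0], "grip": 0.03}, {"translation": [0, 0, 0.003], "rot": [0, 0, 0], "grip": 0.03}, {"translation": [0, 0, 0.0005], "rot": [0, 0, 0], "grip": 0.03}, {"translation": [0, 0, 0], "rot": [0, 0, 0], "grip": 0.03}, {"translation": [0, 0, 0], "rot": [0, 0, 0], "grip": 0.03}])

```text
t: 13.62
eef_pos: [0.4655, -0.3321, 0.0718]
tool_rot: [-0.0, 0.721, 0.693, 0.001]
contact_force: [0.1, 0.7, 0.5]
gripper_width: 0.478
```

```bash
python3 go.py 465.5 -332 72 87.7
```

```text
t 13.62 pos [ 465.5 -332.1   71.8] heading 87.68 q [ 0.37  0.54  0.19  1.95 -0.16  0.66  2.19]
rot [ 0.04 -0.1  -0.02] | shift after turn mm [ 0.1  0.  -0.2] | shift now [ 0.1  0.  -0.2] F [0.1 0.7 0.5] w 0.478
```

Call:
send_rows(commands=[{"translation": [0, 0, 0], "rot": [0, 0, 0], "grip": 0.05}, {"translation": [0, 0, 0], "rot": [0, 0, 0], "grip": 0.07}, {"translation": [0, 0, 0], "rot": [0, 0, 0], "grip": 0.085}, {"translation": [0, 0, 0], "rot": [0, 0, 0], "grip": 0.085}, {"translation": [0, 0, -0.005], "rot": [0, 0, 0], "grip": 0.085}])

```text
t: 14.03
eef_pos: [0.4646, -0.3319, 0.0761]
tool_rot: [-0.001, 0.721, 0.693, 0.0]
contact_force: [0.4, -0.2, -0.0]
gripper_width: 0.999
```

Call:
send_rows(commands=[{"translation": [0, 0, -0.01], "rot": [0, 0, 0], "grip": 0.085}, {"translation": [0, 0, -0.02], "rot": [0, 0, 0], "grip": 0.085}, {"translation": [0, 0, -0.025], "rot": [0, 0, 0], "grip": 0.085}, {"translation": [0, 0, -0.01], "rot": [0, 0, 0], "grip": 0.085}, {"translation": [0, 0, 0], "rot": [0, 0, 0], "grip": 0.085}])

```text
t: 14.45
eef_pos: [0.4669, -0.3335, 0.145]
tool_rot: [0.002, 0.721, 0.692, 0.002]
contact_force: [1.2, 0.4, -0.3]
gripper_width: 0.994
```

```bash
python3 go.py 667 -213 70 104
```

```text
t 14.45 pos [ 466.9 -333.5  145. ] heading 87.65 q [ 0.34  0.43  0.22  1.91 -0.13  0.8   2.16]
rot [  0.32   0.1  -16.35] | shift after turn mm [ 68.5 223.3  75. ] | shift now [128.7 194.6  76. ] F [ 1.2  0.4 -0.3] w 0.994
```

Call:
send_rows(commands=[{"translation": [0.01, 0.015, 0], "rot": [0, 0, 0], "grip": 0.085}, {"translation": [0.018, 0.027, 0], "rot": [0, 0, 0], "grip": 0.085}, {"translation": [0.02, 0.031, 0], "rot": [0, 0, 0], "grip": 0.085}, {"translation": [0.02, 0.031, 0.005], "rot": [0, 0, 0], "grip": 0.085}, {"translation": [0.02, 0.031, 0.01], "rot": [0, 0, 0], "grip": 0.085}])

```text
t: 14.87
eef_pos: [0.6053, -0.249, 0.127]
tool_rot: [0.0, 0.721, 0.692, 0.001]
contact_force: [0.7, -0.6, -1.0]
gripper_width: 0.993
```

Call:
send_rows(commands=[{"translation": [0.02, 0.03, 0.015], "rot": [0, 0, 0], "grip": 0.085}, {"translation": [0.013, 0.02, 0.01], "rot": [0, 0, 0], "grip": 0.085}, {"translation": [0.006, 0.009, 0.01], "rot": [0, 0, -5.5], "grip": 0.085}, {"translation": [0, 0, 0.005], "rot": [0, 0, -5.5], "grip": 0.085}, {"translation": [0, 0, 0.005], "rot": [0, 0, -5.4], "grip": 0.085}])

```text
t: 15.28
eef_pos: [0.6642, -0.2113, 0.0796]
tool_rot: [-0.002, 0.612, 0.791, 0.001]
contact_force: [-0.2, -1.1, 0.2]
gripper_width: 0.999
```

Call:
send_rows(commands=[{"translation": [0, 0, 0.005], "rot": [0, 0, 0], "grip": 0.06}, {"translation": [0, 0, 0.005], "rot": [0, 0, 0], "grip": 0.06}, {"translation": [0, 0, 0], "rot": [0, 0, 0], "grip": 0.06}, {"translation": [0, 0, 0], "rot": [0, 0, 0], "grip": 0.06}, {"translation": [0, 0, 0], "rot": [0, 0, 0], "grip": 0.06}])

```text
t: 15.7
eef_pos: [0.6643, -0.2133, 0.0723]
tool_rot: [-0.0, 0.616, 0.788, 0.001]
contact_force: [-0.3, -0.0, 0.3]
gripper_width: 0.704
```

```bash
python3 go.py 667 -213 22 104; python3 - <<'E'
from station import *
import cv2
from h import *
for n in ["wrist","top"]:
    c=read_camera(n); cv2.imwrite(f"pics/{n}7.png",c["pixels"][:,:,::-1])
    if n=="top":
        W=cloud(c)
        for a in (("med",(.465,-.332),.1,.07,.085),("large",(.465,-.332),.12,.04,.055)):
            b=blob(W,*a[1:]); print(a[0],len(b),rect(b))
E
```

```text
t 15.7 pos [ 664.3 -213.3   72.3] heading 103.99 q [ 0.15  0.7   0.11  1.63 -0.1   0.82  2.11]
rot [ 0.06 -0.08 -0.01] | shift after turn mm [-0.4  2.7 50.3] | shift now [-0.4  2.6 50.3] F [-0.3 -0.   0.3] w 0.704
med 0 (array([0., 0.]), 0.0, 0.0, 0.0)
large 0 (array([0., 0.]), 0.0, 0.0, 0.0)
```

View pics/wrist7.png

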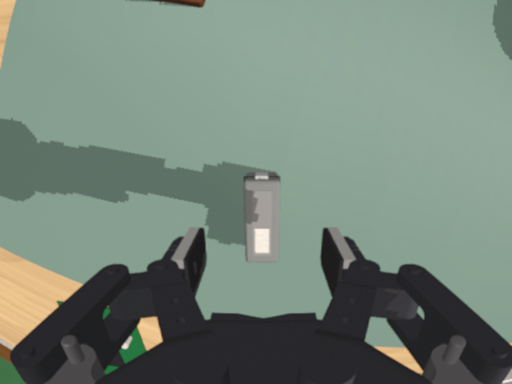

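View pics/top7.png

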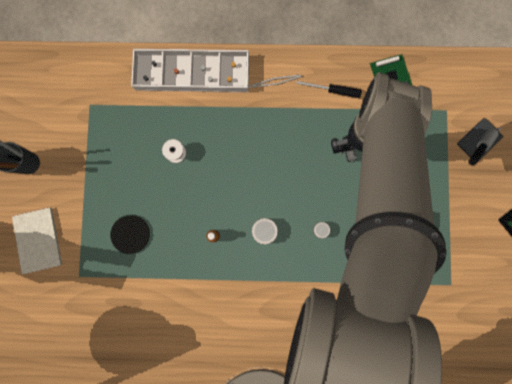

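The small case (245–280) is centred between the jaws and lies straight. Descending to z = 20 mm.

Call:
send_rows(commands=[{"translation": [0, 0.002, 0.01], "rot": [0, 0, 0], "grip": 0.06}, {"translation": [0, 0, 0.015], "rot": [0, 0, 0], "grip": 0.05}, {"translation": [0, 0, 0.015], "rot": [0, 0, 0], "grip": 0.05}, {"translation": [0, 0, 0.008], "rot": [0, 0, 0], "grip": 0.05}, {"translation": [0, 0, 0], "rot": [0, 0, 0], "grip": 0.05}])

```text
t: 16.22
eef_pos: [0.6638, -0.2118, 0.0202]
tool_rot: [-0.003, 0.615, 0.788, -0.0]
contact_force: [-0.9, 0.5, -0.2]
gripper_width: 0.582
```

Call:
send_rows(commands=[{"translation": [0, 0, 0], "rot": [0, 0, 0], "grip": 0.05}, {"translation": [0, 0, 0], "rot": [0, 0, 0], "grip": 0.05}, {"translation": [0, 0, 0], "rot": [0, 0, 0], "grip": 0.045}, {"translation": [0, 0, 0], "rot": [0, 0, 0], "grip": 0.04}, {"translation": [0, 0, 0], "rot": [0, 0, 0], "grip": 0.04}])

```text
t: 16.63
eef_pos: [0.6666, -0.2127, 0.0247]
tool_rot: [0.0, 0.615, 0.788, 0.001]
contact_force: [-0.2, -0.1, 0.7]
gripper_width: 0.468
```

```bash
python3 go.py 667 -213 20 104
```

```text
t 16.63 pos [ 666.6 -212.7   24.7] heading 104.07 q [ 0.15  0.76  0.1   1.63 -0.1   0.75  2.12]
rot [ 0.1  -0.06  0.07] | shift after turn mm [-0.4  0.3  4.7] | shift now [-0.4  0.3  4.7] F [-0.2 -0.1  0.7] w 0.468
```

Call:
send_rows(commands=[{"translation": [0, 0, 0.003], "rot": [0, 0, 0], "grip": 0.04}, {"translation": [0, 0, 0.0015], "rot": [0, 0, 0], "grip": 0.03}, {"translation": [0, 0, 0], "rot": [0, 0, 0], "grip": 0.02}, {"translation": [0, 0, 0], "rot": [0, 0, 0], "grip": 0.01}, {"translation": [0, 0, 0], "rot": [0, 0, 0], "grip": 0.01}], force=30)

```text
t: 17.05
eef_pos: [0.6661, -0.2126, 0.0194]
tool_rot: [-0.0, 0.615, 0.788, 0.001]
contact_force: [-0.4, 0.2, 0.0]
gripper_width: 0.25
```

Call:
send_rows(commands=[{"translation": [0, 0, 0], "rot": [0, 0, 0], "grip": 0.01}, {"translation": [0, 0, 0], "rot": [0, 0, 0], "grip": 0.01}, {"translation": [0, 0, 0], "rot": [0, 0, 0], "grip": 0.01}, {"translation": [0, 0, 0], "rot": [0, 0, 0], "grip": 0.01}, {"translation": [0, 0, 0], "rot": [0, 0, 0], "grip": 0.01}])

```text
t: 17.47
eef_pos: [0.6662, -0.2126, 0.0195]
tool_rot: [-0.0, 0.615, 0.788, 0.001]
contact_force: [0.5, -0.7, 0.7]
gripper_width: 0.25
```

```bash
python3 go.py 667 -213 20 104
```

```text
t 17.47 pos [ 666.2 -212.6   19.5] heading 104.07 q [ 0.15  0.77  0.1   1.63 -0.1   0.74  2.12]
rot [ 0.04 -0.09  0.07] | shift after turn mm [-0.6  0.7 -0.5] | shift now [-0.6  0.7 -0.5] F [ 0.5 -0.7  0.7] w 0.25
```

Call:
send_rows(commands=[{"translation": [0, 0, -0.01], "rot": [0, 0, 0], "grip": 0.01}, {"translation": [0, 0, -0.025], "rot": [0, 0, 0], "grip": 0.01}, {"translation": [0, 0, -0.035], "rot": [0, 0, 0], "grip": 0.01}, {"translation": [0, 0, -0.035], "rot": [0, 0, 5.5], "grip": 0.01}, {"translation": [0, 0, -0.03], "rot": [0, 0, 5.5], "grip": 0.01}])

```text
t: 17.88
eef_pos: [0.6665, -0.2131, 0.1577]
tool_rot: [0.0, 0.69, 0.724, 0.001]
contact_force: [1.1, -0.4, -1.0]
gripper_width: 0.251
```

Call:
send_rows(commands=[{"translation": [0, 0, -0.01], "rot": [0, 0, 5.4], "grip": 0.01}, {"translation": [0, 0, -0.005], "rot": [0, 0, 0], "grip": 0.01}, {"translation": [0, 0, 0], "rot": [0, 0, 0], "grip": 0.01}, {"translation": [0, 0, 0], "rot": [0, 0, 0], "grip": 0.01}, {"translation": [0, 0, 0], "rot": [0, 0, 0], "grip": 0.01}])

```text
t: 18.3
eef_pos: [0.6651, -0.2124, 0.1679]
tool_rot: [-0.002, 0.721, 0.693, 0.0]
contact_force: [-1.0, -0.5, -0.7]
gripper_width: 0.25
```

```bash
python3 go.py 465.5 -332 150 87.7;  python3 - <<'E'
from station import *
import cv2
from h import *
for n in ["side"]:
    c=read_camera(n); cv2.imwrite(f"pics/{n}8.png",c["pixels"][:,:,::-1])
    if 1:
        W=cloud(c)
        for a in (("med",(.465,-.332),.1,.07,.08),("large",(.465,-.332),.12,.04,.05)):
            b=blob(W,*a[1:]); print(a[0],len(b),rect(b))
E
```

```text
t 18.3 pos [ 665.1 -212.4  167.9] heading 87.78 q [ 0.09  0.6   0.2   1.57 -0.14  0.99  1.86]
rot [-0.14 -0.14  0.08] | shift after turn mm [-127.5 -194.7   17.9] | shift now [-127.2 -194.8   18. ] F [-1.  -0.5 -0.7] w 0.25
med 283 (array([ 463.1, -328.6]), 85.5, 48.5, -0.5)
large 317 (array([ 464.3, -327.8]), 119.8, 67.8, -1.6)
```

View pics/side8.png

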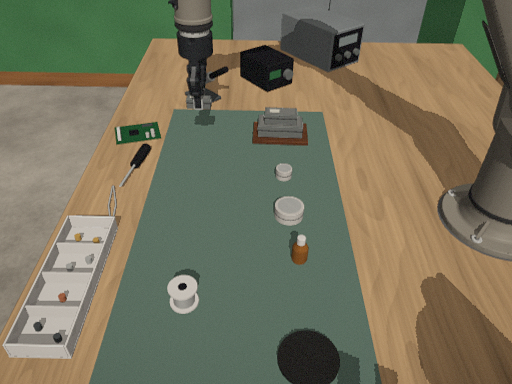

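The side view shows the medium case centred on the large one; its pose differs from the large one's by about 1 mm. The small case is held. Moving it over.

Call:
send_rows(commands=[{"translation": [-0.01, -0.015, 0], "rot": [0, 0, 0], "grip": 0.01}, {"translation": [-0.018, -0.027, 0], "rot": [0, 0, 0], "grip": 0.01}, {"translation": [-0.02, -0.031, 0], "rot": [0, 0, 0], "grip": 0.01}, {"translation": [-0.02, -0.031, 0], "rot": [0, 0, 0], "grip": 0.01}, {"translation": [-0.02, -0.031, 0], "rot": [0, 0, 0], "grip": 0.01}])

```text
t: 18.77
eef_pos: [0.5255, -0.2956, 0.168]
tool_rot: [-0.001, 0.721, 0.693, 0.0]
contact_force: [-0.6, -1.0, -1.0]
gripper_width: 0.253
```

Call:
send_rows(commands=[{"translation": [-0.02, -0.03, 0.005], "rot": [0, 0, 0], "grip": 0.01}, {"translation": [-0.013, -0.02, 0.005], "rot": [0, 0, 0], "grip": 0.01}, {"translation": [-0.006, -0.009, 0.005], "rot": [0, 0, 0], "grip": 0.01}, {"translation": [0, 0, 0.01], "rot": [0, 0, 0], "grip": 0.01}, {"translation": [0, 0, 0.01], "rot": [0, 0, 0], "grip": 0.01}])

```text
t: 19.18
eef_pos: [0.4679, -0.3313, 0.1333]
tool_rot: [-0.0, 0.721, 0.693, 0.001]
contact_force: [0.1, -0.0, -1.2]
gripper_width: 0.251
```

Call:
send_rows(commands=[{"translation": [0, 0, 0.01], "rot": [0, 0, 0], "grip": 0.01}, {"translation": [0, 0, 0.005], "rot": [0, 0, 0], "grip": 0.01}, {"translation": [0, 0, 0.005], "rot": [0, 0, 0], "grip": 0.01}, {"translation": [0, 0, 0], "rot": [0, 0, 0], "grip": 0.01}, {"translation": [0, 0, 0], "rot": [0, 0, 0], "grip": 0.01}])

```text
t: 19.6
eef_pos: [0.4677, -0.3312, 0.1139]
tool_rot: [-0.001, 0.721, 0.693, 0.001]
contact_force: [0.3, -0.3, -1.3]
gripper_width: 0.251
```

```bash
python3 go.py 465.2 -332 105 87.7; python3 - <<'E'
from station import *
import cv2
for n in ["wrist"]:
    c=read_camera(n); cv2.imwrite(f"pics/{n}9.png",c["pixels"][:,:,::-1])
E
python3 go.py 465.2 -332 105 87.7
```

```text
t 19.6 pos [ 467.7 -331.2  113.9] heading 87.73 q [ 0.34  0.48  0.21  1.93 -0.15  0.75  2.17]
rot [-0.   -0.12  0.03] | shift after turn mm [-0.8 -2.4  8.9] | shift now [-0.9 -2.4  8.9] F [ 0.3 -0.3 -1.3] w 0.251
t 19.65 pos [ 467.7 -331.6  114.3] heading 87.71 q [ 0.35  0.48  0.21  1.93 -0.15  0.75  2.17]
rot [ 0.03 -0.09  0.01] | shift after turn mm [-0.5 -2.5  9.3] | shift now [-0.6 -2.5  9.3] F [-0.4 -0.1 -0.2] w 0.253
```

View pics/wrist9.png

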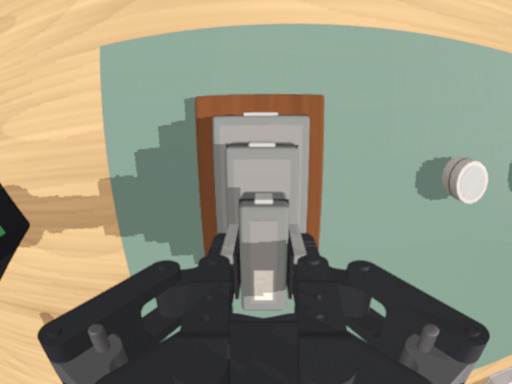

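The held small case (239–289) sits over the medium case (226–299), about 1 mm to the right of its centre. Placing it.

Call:
send_rows(commands=[{"translation": [-0.001, -0.0025, 0.005], "rot": [0, 0, 0], "grip": 0.01}, {"translation": [0, 0, 0.006], "rot": [0, 0, 0], "grip": 0.01}, {"translation": [0, 0, 0.004], "rot": [0, 0, 0], "grip": 0.01}, {"translation": [0, 0, 0], "rot": [0, 0, 0], "grip": 0.01}, {"translation": [0, 0, 0], "rot": [0, 0, 0], "grip": 0.01}])

```text
t: 20.07
eef_pos: [0.4644, -0.3325, 0.0989]
tool_rot: [-0.001, 0.721, 0.693, 0.001]
contact_force: [0.1, -0.3, -0.3]
gripper_width: 0.247
```

Call:
send_rows(commands=[{"translation": [0, 0, 0.002], "rot": [0, 0, 0], "grip": 0.01}, {"translation": [0, 0, 0.0015], "rot": [0, 0, 0], "grip": 0.01}, {"translation": [0, 0, 0], "rot": [0, 0, 0], "grip": 0.01}, {"translation": [0, 0, 0], "rot": [0, 0, 0], "grip": 0.01}, {"translation": [0, 0, 0], "rot": [0, 0, 0], "grip": 0.01}])

```text
t: 20.48
eef_pos: [0.4647, -0.3326, 0.0959]
tool_rot: [-0.0, 0.721, 0.693, 0.001]
contact_force: [0.6, -0.3, -0.5]
gripper_width: 0.251
```

```bash
python3 go.py 465.2 -332 95.5 87.7
```

```text
t 20.48 pos [ 464.7 -332.6   95.9] heading 87.66 q [ 0.36  0.51  0.2   1.94 -0.15  0.71  2.18]
rot [ 0.03 -0.1  -0.04] | shift after turn mm [0.7 0.5 0.4] | shift now [0.7 0.5 0.4] F [ 0.6 -0.3 -0.5] w 0.251
```

Call:
send_rows(commands=[{"translation": [0, 0, 0.0005], "rot": [0, 0, 0], "grip": 0.01}, {"translation": [0, 0, 0], "rot": [0, 0, 0], "grip": 0.025}, {"translation": [0, 0, 0], "rot": [0, 0, 0], "grip": 0.035}, {"translation": [0, 0, 0], "rot": [0, 0, 0], "grip": 0.05}, {"translation": [0, 0, 0], "rot": [0, 0, 0], "grip": 0.05}])

```text
t: 20.9
eef_pos: [0.4647, -0.3326, 0.0953]
tool_rot: [-0.0, 0.721, 0.693, 0.001]
contact_force: [-0.4, -0.2, -0.3]
gripper_width: 0.582
```

Call:
send_rows(commands=[{"translation": [0, 0, -0.005], "rot": [0, 0, 0], "grip": 0.05}, {"translation": [0, 0, -0.01], "rot": [0, 0, 0], "grip": 0.05}, {"translation": [0, 0, -0.02], "rot": [0, 0, 0], "grip": 0.06}, {"translation": [0, 0, -0.025], "rot": [0, 0, 0], "grip": 0.085}, {"translation": [0, 0, -0.01], "rot": [0, 0, 0], "grip": 0.085}])

```text
t: 21.32
eef_pos: [0.4658, -0.3339, 0.169]
tool_rot: [0.002, 0.721, 0.692, 0.001]
contact_force: [0.9, -0.1, 0.6]
gripper_width: 0.955
```

```bash
python3 go.py 456 0.5 130 87.7
```

```text
t 21.32 pos [ 465.8 -333.9  169. ] heading 87.64 q [ 0.33  0.4   0.23  1.89 -0.12  0.85  2.16]
rot [ 0.26  0.02 -0.06] | shift after turn mm [333.7 -23.3  39. ] | shift now [333.7 -23.8  38.7] F [ 0.9 -0.1  0.6] w 0.955
```

Call:
send_rows(commands=[{"translation": [0.015, -0.001, 0], "rot": [0, 0, 0], "grip": 0.085}, {"translation": [0.028, -0.002, 0], "rot": [0, 0, 0], "grip": 0.085}, {"translation": [0.035, -0.0025, 0], "rot": [0, 0, 0], "grip": 0.085}, {"translation": [0.035, -0.0025, 0], "rot": [0, 0, 0], "grip": 0.085}, {"translation": [0.035, -0.0025, 0], "rot": [0, 0, 0], "grip": 0.085}])

```text
t: 21.73
eef_pos: [0.46, -0.1832, 0.1661]
tool_rot: [-0.0, 0.722, 0.692, 0.001]
contact_force: [0.8, 0.4, 0.7]
gripper_width: 0.994
```

Call:
send_rows(commands=[{"translation": [0.035, -0.0025, 0], "rot": [0, 0, 0], "grip": 0.085}, {"translation": [0.035, -0.0025, 0.005], "rot": [0, 0, 0], "grip": 0.085}, {"translation": [0.035, -0.0025, 0.01], "rot": [0, 0, 0], "grip": 0.085}, {"translation": [0.035, -0.0025, 0.01], "rot": [0, 0, 0], "grip": 0.085}, {"translation": [0.025, -0.002, 0.015], "rot": [0, 0, 0], "grip": 0.085}])

```text
t: 22.15
eef_pos: [0.4556, -0.0159, 0.1268]
tool_rot: [0.0, 0.721, 0.693, 0.002]
contact_force: [0.3, 0.4, -0.1]
gripper_width: 0.997
```

Call:
send_rows(commands=[{"translation": [0.015, -0.001, 0.015], "rot": [0, 0, 0], "grip": 0.085}, {"translation": [0.005, 0, 0.015], "rot": [0, 0, 0], "grip": 0.085}, {"translation": [0, 0, 0.015], "rot": [0, 0, 0], "grip": 0.085}, {"translation": [0, 0, 0.005], "rot": [0, 0, 0], "grip": 0.085}, {"translation": [0, 0, 0], "rot": [0, 0, 0], "grip": 0.085}])

```text
t: 22.57
eef_pos: [0.454, 0.0009, 0.0752]
tool_rot: [-0.001, 0.721, 0.693, -0.0]
contact_force: [0.4, -0.3, 0.1]
gripper_width: 0.998
```

```bash
python3 go.py 456 0.5 20 87.7; python3 - <<'E'
from station import *
import cv2
from h import *
for n in ["wrist","top"]:
    c=read_camera(n); cv2.imwrite(f"pics/{n}10.png",c["pixels"][:,:,::-1])
    if n=="top":
        W=cloud(c)
        for a in (("small",(.465,-.332),.1,.095,.11),("med",(.465,-.332),.1,.07,.08),("large",(.465,-.332),.12,.04,.05)):
            b=blob(W,*a[1:]); print(a[0],len(b),rect(b))
E
python3 go.py 456 0.5 20 87.7
```

```text
t 22.57 pos [454.    0.9  75.2] heading 87.67 q [-0.21  0.39  0.08  2.21 -0.06  0.54  1.45]
rot [-0.09 -0.07 -0.03] | shift after turn mm [-0.4  2.  55.2] | shift now [-0.4  2.1 55.2] F [ 0.4 -0.3  0.1] w 0.998
small 251 (array([ 467.1, -331.5]), 58.2, 23.3, -2.4)
med 361 (array([ 465. , -330.7]), 87.1, 43.2, -0.3)
large 547 (array([ 465.6, -332.3]), 119.9, 65.9, -1.8)
t 22.67 pos [455.1   0.7  76.4] heading 87.62 q [-0.21  0.39  0.08  2.21 -0.06  0.55  1.45]
rot [ 0.05 -0.09 -0.08] | shift after turn mm [-0.2  1.  56.4] | shift now [-0.2  0.9 56.4] F [ 0.5 -0.3  0. ] w 0.995
```

View pics/wrist10.png

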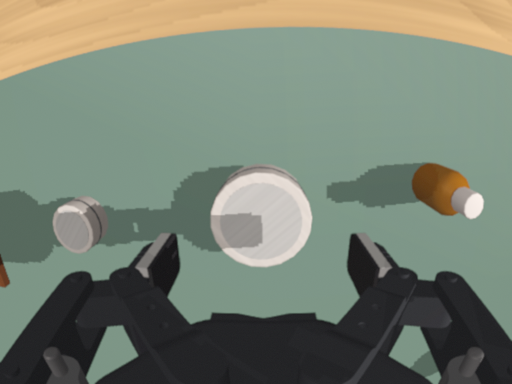

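View pics/top10.png

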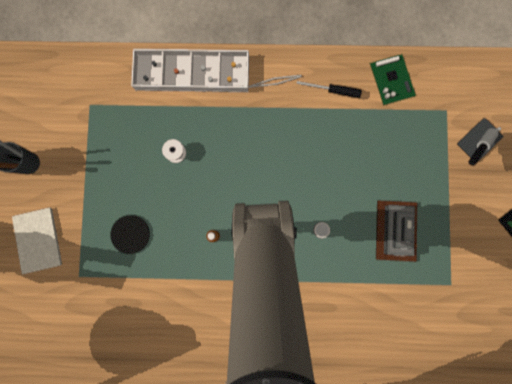

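The case stack is well centred, with all three centres within about 2 mm. The large tin shows at wrist (261,218), close to the jaw centre. Descending.

Call:
send_rows(commands=[{"translation": [-0.001, 0.001, 0.012], "rot": [0, 0, 0], "grip": 0.085}, {"translation": [0, 0, 0.015], "rot": [0, 0, 0], "grip": 0.085}, {"translation": [0, 0, 0.015], "rot": [0, 0, 0], "grip": 0.085}, {"translation": [0, 0, 0.01], "rot": [0, 0, 0], "grip": 0.085}, {"translation": [0, 0, 0.003], "rot": [0, 0, 0], "grip": 0.085}])

```text
t: 23.08
eef_pos: [0.4555, -0.0002, 0.0203]
tool_rot: [-0.001, 0.722, 0.692, 0.0]
contact_force: [-0.1, 0.1, 1.4]
gripper_width: 0.994
```

Call:
send_rows(commands=[{"translation": [0, 0, 0], "rot": [0, 0, 0], "grip": 0.085}, {"translation": [0, 0, 0], "rot": [0, 0, 0], "grip": 0.085}, {"translation": [0, 0, 0], "rot": [0, 0, 0], "grip": 0.08}, {"translation": [0, 0, 0], "rot": [0, 0, 0], "grip": 0.08}, {"translation": [0, 0, 0], "rot": [0, 0, 0], "grip": 0.08}])

```text
t: 23.5
eef_pos: [0.4562, 0.0002, 0.0214]
tool_rot: [-0.0, 0.721, 0.693, 0.001]
contact_force: [-0.4, -0.3, 0.0]
gripper_width: 0.932
```

```bash
python3 go.py 456 0.5 19 87.7
```

```text
t 23.5 pos [4.562e+02 2.000e-01 2.140e+01] heading 87.67 q [-0.19  0.5   0.06  2.23 -0.08  0.41  1.47]
rot [ 0.09 -0.11 -0.03] | shift after turn mm [ 0.3 -0.2  2.4] | shift now [ 0.3 -0.2  2.4] F [-0.4 -0.3  0. ] w 0.932
```

Call:
send_rows(commands=[{"translation": [0, 0, 0.002], "rot": [0, 0, 0], "grip": 0.07}, {"translation": [0, 0, 0], "rot": [0, 0, 0], "grip": 0.05}, {"translation": [0, 0, 0], "rot": [0, 0, 0], "grip": 0.05}, {"translation": [0, 0, 0], "rot": [0, 0, 0], "grip": 0.05}, {"translation": [0, 0, 0], "rot": [0, 0, 0], "grip": 0.05}], force=35)

```text
t: 23.92
eef_pos: [0.4558, 0.0002, 0.0191]
tool_rot: [-0.0, 0.721, 0.693, 0.001]
contact_force: [-1.7, -0.2, 5.0]
gripper_width: 0.737
```

```bash
python3 go.py 441 343 120 87.7
```

```text
t 23.92 pos [4.558e+02 2.000e-01 1.910e+01] heading 87.67 q [-0.19  0.5   0.06  2.23 -0.08  0.41  1.47]
rot [ 0.04 -0.11 -0.03] | shift after turn mm [ 341.9  -28.6 -100.9] | shift now [ 342.1  -28.7 -100.3] F [-1.7 -0.2  5. ] w 0.737
```

Call:
send_rows(commands=[{"translation": [0, 0, -0.01], "rot": [0, 0, 0], "grip": 0.05}, {"translation": [0, 0, -0.025], "rot": [0, 0, 0], "grip": 0.05}, {"translation": [0, 0, -0.035], "rot": [0, 0, 0], "grip": 0.05}, {"translation": [0, 0, -0.035], "rot": [0, 0, 0], "grip": 0.05}, {"translation": [0, 0, -0.025], "rot": [0, 0, 0], "grip": 0.05}])

```text
t: 24.33
eef_pos: [0.4558, -0.0002, 0.1516]
tool_rot: [0.0, 0.721, 0.692, 0.001]
contact_force: [0.5, 0.1, -0.7]
gripper_width: 0.735
```

Call:
send_rows(commands=[{"translation": [0.005, 0, -0.01], "rot": [0, 0, 0], "grip": 0.05}, {"translation": [0.015, 0, 0], "rot": [0, 0, 0], "grip": 0.05}, {"translation": [0.025, -0.002, 0], "rot": [0, 0, 0], "grip": 0.05}, {"translation": [0.033, -0.003, 0], "rot": [0, 0, 0], "grip": 0.05}, {"translation": [0.033, -0.003, 0], "rot": [0, 0, 0], "grip": 0.05}])

```text
t: 24.75
eef_pos: [0.4514, 0.1119, 0.1587]
tool_rot: [-0.001, 0.722, 0.692, 0.0]
contact_force: [0.1, -0.4, -2.1]
gripper_width: 0.738
```

```bash
python3 go.py 441 343 120 87.7
```

```text
t 24.75 pos [451.4 111.9 158.7] heading 87.56 q [-0.42  0.25  0.05  2.13 -0.02  0.76  1.17]
rot [-0.03 -0.07 -0.14] | shift after turn mm [230.5 -19.6  38.7] | shift now [230.4 -20.2  39. ] F [ 0.1 -0.4 -2.1] w 0.738
```

Call:
send_rows(commands=[{"translation": [0.035, -0.003, 0], "rot": [0, 0, 0], "grip": 0.05}, {"translation": [0.035, -0.003, 0], "rot": [0, 0, 0], "grip": 0.05}, {"translation": [0.035, -0.003, 0], "rot": [0, 0, 0], "grip": 0.05}, {"translation": [0.035, -0.003, 0], "rot": [0, 0, 0], "grip": 0.05}, {"translation": [0.035, -0.003, 0], "rot": [0, 0, 0], "grip": 0.05}])

```text
t: 25.17
eef_pos: [0.4431, 0.2882, 0.1586]
tool_rot: [-0.001, 0.721, 0.693, -0.0]
contact_force: [1.1, 0.0, -1.6]
gripper_width: 0.736
```

Call:
send_rows(commands=[{"translation": [0.025, -0.002, 0.01], "rot": [0, 0, 0], "grip": 0.05}, {"translation": [0.015, -0.001, 0.01], "rot": [0, 0, 0], "grip": 0.05}, {"translation": [0.008, -0.001, 0.015], "rot": [0, 0, 0], "grip": 0.05}, {"translation": [0, 0, 0.015], "rot": [0, 0, 0], "grip": 0.05}, {"translation": [0, 0, 0.015], "rot": [0, 0, 0], "grip": 0.05}])

```text
t: 25.58
eef_pos: [0.4411, 0.3357, 0.093]
tool_rot: [-0.001, 0.721, 0.693, 0.0]
contact_force: [-0.5, -0.4, -0.9]
gripper_width: 0.73
```

Call:
send_rows(commands=[{"translation": [0, 0, 0.015], "rot": [0, 0, 0], "grip": 0.05}, {"translation": [0, 0, 0.015], "rot": [0, 0, 0], "grip": 0.05}, {"translation": [0, 0, 0.005], "rot": [0, 0, 0], "grip": 0.05}, {"translation": [0, 0, 0], "rot": [0, 0, 0], "grip": 0.05}, {"translation": [0, 0, 0], "rot": [0, 0, 0], "grip": 0.05}])

```text
t: 26.0
eef_pos: [0.442, 0.3349, 0.0593]
tool_rot: [-0.001, 0.721, 0.693, 0.0]
contact_force: [0.6, 0.5, -1.3]
gripper_width: 0.74
```

```bash
python3 go.py 441 343 28 87.7; python3 - <<'E'
from station import *
import cv2
for n in ["wrist"]:
    c=read_camera(n); cv2.imwrite(f"pics/{n}11.png",c["pixels"][:,:,::-1])
E
python3 go.py 441 343 28 87.7
```

```text
t 26.0 pos [442.  334.9  59.3] heading 87.67 q [-0.74  0.53 -0.03  1.98  0.02  0.62  0.75]
rot [-0.02 -0.07 -0.03] | shift after turn mm [ 8.1 -1.3 31.3] | shift now [ 8.  -1.3 31.3] F [ 0.6  0.5 -1.3] w 0.74
t 26.05 pos [442.4 335.2  59.9] heading 87.67 q [-0.74  0.53 -0.03  1.98  0.02  0.62  0.75]
rot [ 0.04 -0.12 -0.03] | shift after turn mm [ 7.7 -1.7 31.9] | shift now [ 7.7 -1.8 31.9] F [ 0.1 -0.1 -1.4] w 0.733
```

View pics/wrist11.png

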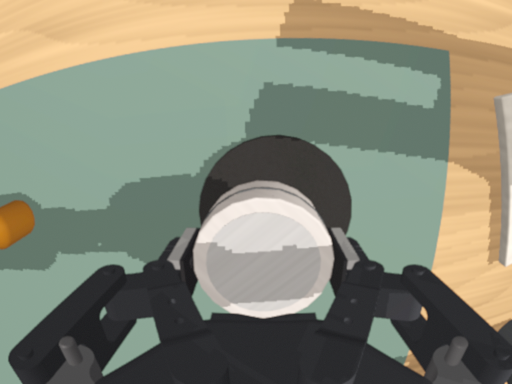

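The held tin is at column 263 and the pad at about 276. That confirms the 8 mm of +x still to go.

Call:
send_rows(commands=[{"translation": [0.004, -0.001, 0.01], "rot": [0, 0, 0], "grip": 0.05}, {"translation": [0.004, -0.0005, 0.01], "rot": [0, 0, 0], "grip": 0.05}, {"translation": [0, 0, 0.005], "rot": [0, 0, 0], "grip": 0.05}, {"translation": [0, 0, 0], "rot": [0, 0, 0], "grip": 0.05}, {"translation": [0, 0, 0], "rot": [0, 0, 0], "grip": 0.05}])

```text
t: 26.47
eef_pos: [0.4407, 0.3428, 0.0338]
tool_rot: [-0.0, 0.721, 0.693, 0.0]
contact_force: [-0.1, -0.5, -1.2]
gripper_width: 0.736
```

Call:
send_rows(commands=[{"translation": [0, 0, 0], "rot": [0, 0, 0], "grip": 0.05}, {"translation": [0, 0, 0], "rot": [0, 0, 0], "grip": 0.05}, {"translation": [0, 0, 0], "rot": [0, 0, 0], "grip": 0.05}, {"translation": [0, 0, 0], "rot": [0, 0, 0], "grip": 0.05}, {"translation": [0, 0, 0], "rot": [0, 0, 0], "grip": 0.05}])

```text
t: 26.88
eef_pos: [0.4413, 0.343, 0.0346]
tool_rot: [-0.0, 0.721, 0.693, 0.001]
contact_force: [0.3, -0.3, -2.3]
gripper_width: 0.735
```

```bash
python3 go.py 441 343 27 87.7; python3 - <<'E'
from station import *
import cv2
for n in ["wrist"]:
    c=read_camera(n); cv2.imwrite(f"pics/{n}12.png",c["pixels"][:,:,::-1])
E
```

```text
t 26.88 pos [441.3 343.   34.6] heading 87.66 q [-0.75  0.58 -0.03  1.98  0.03  0.58  0.74]
rot [ 0.04 -0.11 -0.04] | shift after turn mm [-0.  -0.3  7.6] | shift now [-0.  -0.3  7.6] F [ 0.3 -0.3 -2.3] w 0.735
```

View pics/wrist12.png

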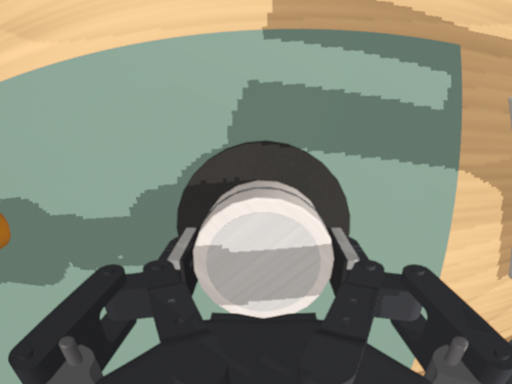

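Tin and pad are both at about column 264. Lowering the last 7.5 mm and releasing.

Call:
send_rows(commands=[{"translation": [0, 0, 0.004], "rot": [0, 0, 0], "grip": 0.05}, {"translation": [0, 0, 0.0025], "rot": [0, 0, 0], "grip": 0.05}, {"translation": [0, 0, 0.001], "rot": [0, 0, 0], "grip": 0.05}, {"translation": [0, 0, 0], "rot": [0, 0, 0], "grip": 0.05}, {"translation": [0, 0, 0], "rot": [0, 0, 0], "grip": 0.05}])

```text
t: 27.35
eef_pos: [0.4411, 0.343, 0.0271]
tool_rot: [-0.0, 0.721, 0.693, 0.001]
contact_force: [-1.7, -1.5, 4.6]
gripper_width: 0.741
```

```bash
python3 go.py 441 343 27 87.7
```

```text
t 27.35 pos [441.1 343.   27.1] heading 87.66 q [-0.75  0.59 -0.03  1.98  0.03  0.56  0.73]
rot [ 0.01 -0.09 -0.04] | shift after turn mm [ 0.  -0.1  0.1] | shift now [ 0.  -0.1  0.1] F [-1.7 -1.5  4.6] w 0.741
```

Call:
send_rows(commands=[{"translation": [0, 0, 0], "rot": [0, 0, 0], "grip": 0.07}, {"translation": [0, 0, 0], "rot": [0, 0, 0], "grip": 0.085}, {"translation": [0, 0, 0], "rot": [0, 0, 0], "grip": 0.085}, {"translation": [0, 0, -0.005], "rot": [0, 0, 0], "grip": 0.085}, {"translation": [0, 0, -0.01], "rot": [0, 0, 0], "grip": 0.085}])

```text
t: 27.77
eef_pos: [0.4404, 0.3424, 0.0414]
tool_rot: [-0.0, 0.721, 0.693, -0.0]
contact_force: [0.5, -0.1, 0.0]
gripper_width: 0.994
```

Call:
send_rows(commands=[{"translation": [0, 0, -0.02], "rot": [0, 0, 0], "grip": 0.085}, {"translation": [0, 0, -0.03], "rot": [0, 0, 0], "grip": 0.085}, {"translation": [0, 0, -0.035], "rot": [0, 0, 0], "grip": 0.085}, {"translation": [0, 0, -0.03], "rot": [0, 0, 0], "grip": 0.085}, {"translation": [0, 0, -0.015], "rot": [0, 0, 0], "grip": 0.085}])

```text
t: 28.18
eef_pos: [0.4425, 0.3439, 0.1769]
tool_rot: [-0.0, 0.721, 0.692, 0.004]
contact_force: [0.6, 0.0, 0.0]
gripper_width: 0.996
```

```bash
python3 go.py 461 -141.8 130 87.7
```

```text
t 28.18 pos [442.5 343.9 176.9] heading 87.65 q [-0.75  0.37 -0.03  1.91  0.01  0.86  0.75]
rot [ 0.27 -0.35 -0.05] | shift after turn mm [-484.6   38.    46.9] | shift now [-484.8   38.2   44.1] F [0.6 0.  0. ] w 0.996
```

Call:
send_rows(commands=[{"translation": [-0.018, 0.001, 0], "rot": [0, 0, 0], "grip": 0.085}, {"translation": [-0.03, 0.002, 0], "rot": [0, 0, 0], "grip": 0.085}, {"translation": [-0.038, 0.003, 0], "rot": [0, 0, 0], "grip": 0.085}, {"translation": [-0.038, 0.003, 0], "rot": [0, 0, 0], "grip": 0.085}, {"translation": [-0.038, 0.003, 0], "rot": [0, 0, 0], "grip": 0.085}])

```text
t: 28.6
eef_pos: [0.4463, 0.179, 0.1726]
tool_rot: [-0.0, 0.721, 0.693, 0.001]
contact_force: [1.4, 0.8, 0.4]
gripper_width: 0.996
```

Call:
send_rows(commands=[{"translation": [-0.038, 0.003, 0], "rot": [0, 0, 0], "grip": 0.085}, {"translation": [-0.038, 0.003, 0], "rot": [0, 0, 0], "grip": 0.085}, {"translation": [-0.038, 0.003, 0], "rot": [0, 0, 0], "grip": 0.085}, {"translation": [-0.038, 0.003, 0], "rot": [0, 0, 0], "grip": 0.085}, {"translation": [-0.038, 0.003, 0], "rot": [0, 0, 0], "grip": 0.085}])

```text
t: 29.02
eef_pos: [0.4536, -0.0118, 0.1724]
tool_rot: [-0.0, 0.721, 0.693, 0.001]
contact_force: [0.4, 0.2, -0.3]
gripper_width: 0.999
```

Call:
send_rows(commands=[{"translation": [-0.038, 0.003, 0], "rot": [0, 0, 0], "grip": 0.085}, {"translation": [-0.038, 0.003, 0.005], "rot": [0, 0, 0], "grip": 0.085}, {"translation": [-0.03, 0.003, 0.01], "rot": [0, 0, 0], "grip": 0.085}, {"translation": [-0.018, 0.001, 0.015], "rot": [0, 0, 0], "grip": 0.085}, {"translation": [-0.009, 0.001, 0.015], "rot": [0, 0, 0], "grip": 0.085}])

```text
t: 29.43
eef_pos: [0.4596, -0.1468, 0.127]
tool_rot: [0.001, 0.723, 0.691, 0.001]
contact_force: [0.2, -0.6, -0.3]
gripper_width: 0.997
```

```bash
python3 go.py 461 -141.8 70 87.7
```

```text
t 29.43 pos [ 459.6 -146.8  127. ] heading 87.41 q [ 0.02  0.33  0.2   2.13 -0.1   0.69  1.81]
rot [ 0.18 -0.04 -0.29] | shift after turn mm [ 5.1  1.2 57. ] | shift now [ 5.  1. 57.] F [ 0.2 -0.6 -0.3] w 0.997
```

Call:
send_rows(commands=[{"translation": [0.005, 0.001, 0.015], "rot": [0, 0, 0], "grip": 0.085}, {"translation": [0, 0, 0.02], "rot": [0, 0, 0], "grip": 0.075}, {"translation": [0, 0, 0.015], "rot": [0, 0, 0], "grip": 0.075}, {"translation": [0, 0, 0.003], "rot": [0, 0, 0], "grip": 0.075}, {"translation": [0, 0, 0], "rot": [0, 0, 0], "grip": 0.075}])

```text
t: 29.85
eef_pos: [0.4601, -0.1381, 0.073]
tool_rot: [-0.001, 0.721, 0.693, 0.0]
contact_force: [-0.3, 0.4, -0.9]
gripper_width: 0.877
```

```bash
python3 go.py 461 -141.8 20 87.7; python3 - <<'E'
from station import *
import cv2
from h import *
for n in ["wrist","top"]:
    c=read_camera(n); cv2.imwrite(f"pics/{n}13.png",c["pixels"][:,:,::-1])
    if n=="top":
        W=cloud(c)
        for a in (("ltin",(.441,.343),.08,.032,.045),("pad",(.441,.343),.08,.005,.012)):
            b=blob(W,*a[1:]); print(a[0],len(b),np.round(1e3*np.array(cv2.minEnclosingCircle((b[:,:2]).astype(np.float32))[0]),1), cv2.minEnclosingCircle((b[:,:2]).astype(np.float32))[1],rect(b))
E
python3 go.py 461 -141.8 20 87.7
```

```text
t 29.85 pos [ 460.1 -138.1   73. ] heading 87.67 q [ 0.03  0.43  0.17  2.16 -0.13  0.57  1.82]
rot [-0.06 -0.12 -0.03] | shift after turn mm [-3.6  1.  53. ] | shift now [-3.7  1.1 53. ] F [-0.3  0.4 -0.9] w 0.877
ltin 522 [440.8 342.6] 0.032224372029304504 (array([441.3, 341.9]), 62.7, 61.6, -88.5)
pad 523 [442.8 364.4] 0.07154537737369537 (array([452.4, 347.2]), 134.5, 99.4, 22.0)
t 29.95 pos [ 461.1 -138.4   74.1] heading 87.66 q [ 0.03  0.43  0.17  2.16 -0.13  0.57  1.82]
rot [ 0.1  -0.1  -0.04] | shift after turn mm [-3.4 -0.  54.1] | shift now [-3.5 -0.1 54.1] F [-0.2 -0.8 -0. ] w 0.878
```

View pics/wrist13.png

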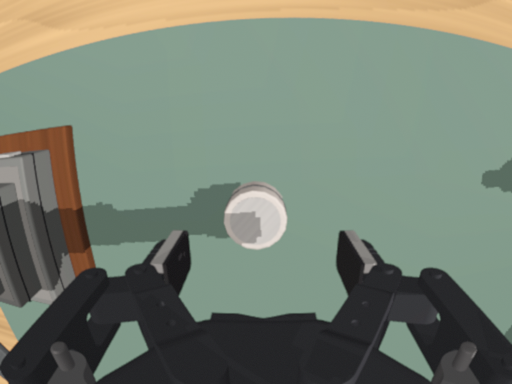

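View pics/top13.png

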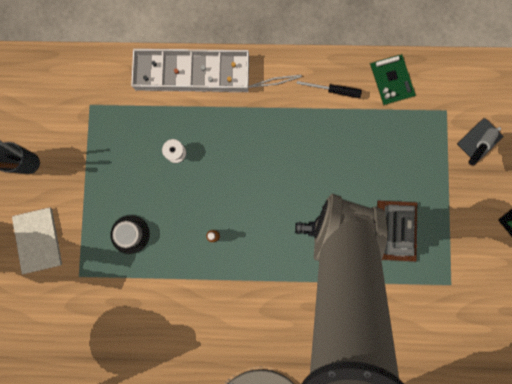

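The large tin sits at (440.9, 342.4), on the pad centre. The small tin at wrist column 256 confirms the −4 mm x correction.

Call:
send_rows(commands=[{"translation": [-0.004, 0, 0.012], "rot": [0, 0, 0], "grip": 0.075}, {"translation": [0, 0, 0.015], "rot": [0, 0, 0], "grip": 0.06}, {"translation": [0, 0, 0.015], "rot": [0, 0, 0], "grip": 0.06}, {"translation": [0, 0, 0.009], "rot": [0, 0, 0], "grip": 0.06}, {"translation": [0, 0, 0], "rot": [0, 0, 0], "grip": 0.06}])

```text
t: 30.37
eef_pos: [0.46, -0.142, 0.0216]
tool_rot: [-0.001, 0.721, 0.693, 0.0]
contact_force: [1.2, 0.5, 0.8]
gripper_width: 0.7
```

Call:
send_rows(commands=[{"translation": [0, 0, 0], "rot": [0, 0, 0], "grip": 0.055}, {"translation": [0, 0, 0], "rot": [0, 0, 0], "grip": 0.055}, {"translation": [0, 0, 0], "rot": [0, 0, 0], "grip": 0.055}, {"translation": [0, 0, 0], "rot": [0, 0, 0], "grip": 0.055}, {"translation": [0, 0, 0], "rot": [0, 0, 0], "grip": 0.055}])

```text
t: 30.78
eef_pos: [0.4608, -0.1422, 0.0226]
tool_rot: [-0.0, 0.721, 0.693, 0.001]
contact_force: [0.9, 0.1, 0.9]
gripper_width: 0.643
```

```bash
python3 go.py 461 -141.8 20 87.7
```

```text
t 30.78 pos [ 460.8 -142.2   22.6] heading 87.67 q [ 0.06  0.53  0.14  2.17 -0.16  0.45  1.85]
rot [ 0.08 -0.09 -0.03] | shift after turn mm [0.4 0.2 2.6] | shift now [0.4 0.2 2.6] F [0.9 0.1 0.9] w 0.643
```

Call:
send_rows(commands=[{"translation": [0, 0, 0.0025], "rot": [0, 0, 0], "grip": 0.05}, {"translation": [0, 0, 0], "rot": [0, 0, 0], "grip": 0.04}, {"translation": [0, 0, 0], "rot": [0, 0, 0], "grip": 0.03}, {"translation": [0, 0, 0], "rot": [0, 0, 0], "grip": 0.03}, {"translation": [0, 0, 0], "rot": [0, 0, 0], "grip": 0.03}], force=30)

```text
t: 31.2
eef_pos: [0.4604, -0.1421, 0.0196]
tool_rot: [-0.001, 0.721, 0.693, 0.001]
contact_force: [-0.9, -0.1, 2.7]
gripper_width: 0.458
```

Call:
send_rows(commands=[{"translation": [0, 0, 0], "rot": [0, 0, 0], "grip": 0.03}, {"translation": [0, 0, 0], "rot": [0, 0, 0], "grip": 0.03}, {"translation": [0, 0, 0], "rot": [0, 0, 0], "grip": 0.03}, {"translation": [0, 0, 0], "rot": [0, 0, 0], "grip": 0.03}, {"translation": [0, 0, 0], "rot": [0, 0, 0], "grip": 0.03}])

```text
t: 31.62
eef_pos: [0.4603, -0.1421, 0.0196]
tool_rot: [-0.001, 0.721, 0.693, 0.001]
contact_force: [-1.4, 0.5, 4.3]
gripper_width: 0.457
```

```bash
python3 go.py 461 -141.8 20 87.7
```

```text
t 31.62 pos [ 460.3 -142.1   19.6] heading 87.67 q [ 0.06  0.53  0.13  2.17 -0.16  0.45  1.85]
rot [ 0.01 -0.1  -0.03] | shift after turn mm [ 0.4  0.6 -0.4] | shift now [ 0.4  0.6 -0.4] F [-1.4  0.5  4.3] w 0.457
```

Gripped at 39 mm. Lifting, then moving back to the pad. The target TCP height is 8+30+19.6 ≈ 57.6 mm.

Call:
send_rows(commands=[{"translation": [0, 0, -0.01], "rot": [0, 0, 0], "grip": 0.03}, {"translation": [0, 0, -0.025], "rot": [0, 0, 0], "grip": 0.03}, {"translation": [0, 0, -0.038], "rot": [0, 0, 0], "grip": 0.03}, {"translation": [0, 0, -0.038], "rot": [0, 0, 0], "grip": 0.03}, {"translation": [0, 0, -0.03], "rot": [0, 0, 0], "grip": 0.03}])

```text
t: 32.03
eef_pos: [0.4605, -0.1427, 0.1634]
tool_rot: [0.0, 0.721, 0.692, 0.001]
contact_force: [0.4, -0.5, 0.2]
gripper_width: 0.456
```

Call:
send_rows(commands=[{"translation": [0.015, -0.001, -0.01], "rot": [0, 0, 0], "grip": 0.03}, {"translation": [0.028, -0.002, 0], "rot": [0, 0, 0], "grip": 0.03}, {"translation": [0.038, -0.003, 0], "rot": [0, 0, 0], "grip": 0.03}, {"translation": [0.038, -0.003, 0], "rot": [0, 0, 0], "grip": 0.03}, {"translation": [0.038, -0.003, 0], "rot": [0, 0, 0], "grip": 0.03}])

```text
t: 32.45
eef_pos: [0.4543, 0.0162, 0.1716]
tool_rot: [-0.0, 0.722, 0.692, 0.001]
contact_force: [0.5, 0.4, -0.5]
gripper_width: 0.461
```

Call:
send_rows(commands=[{"translation": [0.038, -0.003, 0], "rot": [0, 0, 0], "grip": 0.03}, {"translation": [0.038, -0.003, 0], "rot": [0, 0, 0], "grip": 0.03}, {"translation": [0.038, -0.003, 0], "rot": [0, 0, 0], "grip": 0.03}, {"translation": [0.038, -0.003, 0], "rot": [0, 0, 0], "grip": 0.03}, {"translation": [0.038, -0.003, 0], "rot": [0, 0, 0], "grip": 0.03}])

```text
t: 32.87
eef_pos: [0.447, 0.2071, 0.1718]
tool_rot: [-0.0, 0.721, 0.693, 0.001]
contact_force: [0.7, -0.4, -0.5]
gripper_width: 0.461
```

```bash
python3 go.py 441 342.5 100 87.7
```

```text
t 32.87 pos [447.  207.1 171.8] heading 87.66 q [-0.58  0.27  0.02  2.06 -0.01  0.8   0.98]
rot [ 0.05 -0.1  -0.04] | shift after turn mm [135.1 -11.4  71.8] | shift now [135.  -11.6  72. ] F [ 0.7 -0.4 -0.5] w 0.461
```

Call:
send_rows(commands=[{"translation": [0.038, -0.003, 0], "rot": [0, 0, 0], "grip": 0.03}, {"translation": [0.036, -0.003, 0], "rot": [0, 0, 0], "grip": 0.03}, {"translation": [0.025, -0.002, 0.005], "rot": [0, 0, 0], "grip": 0.03}, {"translation": [0.014, -0.001, 0.01], "rot": [0, 0, 0], "grip": 0.03}, {"translation": [0.006, 0, 0.01], "rot": [0, 0, 0], "grip": 0.03}])

```text
t: 33.28
eef_pos: [0.4428, 0.3271, 0.1461]
tool_rot: [-0.001, 0.72, 0.694, 0.001]
contact_force: [0.8, 0.8, -0.5]
gripper_width: 0.457
```

Call:
send_rows(commands=[{"translation": [0, 0, 0.015], "rot": [0, 0, 0], "grip": 0.03}, {"translation": [0, 0, 0.015], "rot": [0, 0, 0], "grip": 0.03}, {"translation": [0, 0, 0.015], "rot": [0, 0, 0], "grip": 0.03}, {"translation": [0, 0, 0.01], "rot": [0, 0, 0], "grip": 0.03}, {"translation": [0, 0, 0], "rot": [0, 0, 0], "grip": 0.03}])

```text
t: 33.7
eef_pos: [0.4424, 0.3217, 0.0887]
tool_rot: [-0.0, 0.722, 0.692, -0.002]
contact_force: [-0.6, 0.7, 0.3]
gripper_width: 0.454
```

```bash
python3 go.py 441 342.5 65 87.7
```

```text
t 33.7 pos [442.4 321.7  88.7] heading 87.55 q [-0.73  0.48 -0.02  1.99  0.01  0.68  0.77]
rot [-0.17  0.16 -0.15] | shift after turn mm [20.7 -2.2 23.7] | shift now [20.8 -2.2 23.7] F [-0.6  0.7  0.3] w 0.454
```

Call:
send_rows(commands=[{"translation": [0.007, -0.001, 0.002], "rot": [0, 0, 0], "grip": 0.03}, {"translation": [0.01, -0.001, 0.004], "rot": [0, 0, 0], "grip": 0.03}, {"translation": [0.004, 0, 0.004], "rot": [0, 0, 0], "grip": 0.03}, {"translation": [0, 0, 0.004], "rot": [0, 0, 0], "grip": 0.03}, {"translation": [0, 0, 0], "rot": [0, 0, 0], "grip": 0.03}])

```text
t: 34.12
eef_pos: [0.4418, 0.3464, 0.0769]
tool_rot: [-0.001, 0.721, 0.693, 0.0]
contact_force: [0.1, -0.5, -0.7]
gripper_width: 0.453
```

Call:
send_rows(commands=[{"translation": [0, 0, 0], "rot": [0, 0, 0], "grip": 0.03}, {"translation": [0, 0, 0], "rot": [0, 0, 0], "grip": 0.03}, {"translation": [0, 0, 0], "rot": [0, 0, 0], "grip": 0.03}, {"translation": [0, 0, 0], "rot": [0, 0, 0], "grip": 0.03}, {"translation": [0, 0, 0], "rot": [0, 0, 0], "grip": 0.03}])

```text
t: 34.53
eef_pos: [0.4424, 0.3457, 0.0776]
tool_rot: [-0.0, 0.721, 0.692, 0.001]
contact_force: [-0.7, 0.4, -0.5]
gripper_width: 0.458
```

```bash
python3 go.py 441 342.5 57.6 87.7; python3 - <<'E'
from station import *
import cv2
for n in ["wrist"]:
    c=read_camera(n); cv2.imwrite(f"pics/{n}14.png",c["pixels"][:,:,::-1])
E
```

```text
t 34.53 pos [442.4 345.7  77.6] heading 87.65 q [-0.76  0.51 -0.02  1.96  0.01  0.66  0.74]
rot [ 0.03 -0.11 -0.05] | shift after turn mm [-3.3 -1.2 20. ] | shift now [-3.3 -1.2 20. ] F [-0.7  0.4 -0.5] w 0.458
```

View pics/wrist14.png

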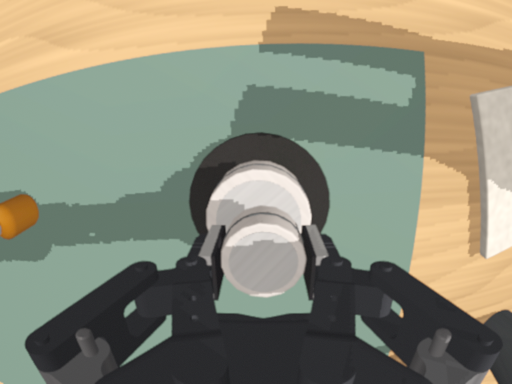

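The small tin is at column 264 and the large tin at about 259, so I need roughly −3 mm in x. Correcting that while lowering.

Call:
send_rows(commands=[{"translation": [-0.003, -0.001, 0.006], "rot": [0, 0, 0], "grip": 0.03}, {"translation": [0, 0, 0.007], "rot": [0, 0, 0], "grip": 0.03}, {"translation": [0, 0, 0.003], "rot": [0, 0, 0], "grip": 0.03}, {"translation": [0, 0, 0], "rot": [0, 0, 0], "grip": 0.03}, {"translation": [0, 0, 0], "rot": [0, 0, 0], "grip": 0.03}])

```text
t: 35.0
eef_pos: [0.4409, 0.3428, 0.0609]
tool_rot: [-0.0, 0.721, 0.693, 0.0]
contact_force: [1.2, 0.4, -0.6]
gripper_width: 0.456
```

Call:
send_rows(commands=[{"translation": [0, 0, 0.002], "rot": [0, 0, 0], "grip": 0.03}, {"translation": [0, 0, 0.001], "rot": [0, 0, 0], "grip": 0.03}, {"translation": [0, 0, 0], "rot": [0, 0, 0], "grip": 0.03}, {"translation": [0, 0, 0], "rot": [0, 0, 0], "grip": 0.03}, {"translation": [0, 0, 0], "rot": [0, 0, 0], "grip": 0.03}])

```text
t: 35.42
eef_pos: [0.4412, 0.3431, 0.0585]
tool_rot: [-0.0, 0.721, 0.693, 0.001]
contact_force: [0.2, 0.7, -0.7]
gripper_width: 0.454
```

```bash
python3 go.py 441 342.5 57.6 87.7
```

```text
t 35.42 pos [441.2 343.1  58.5] heading 87.67 q [-0.76  0.54 -0.02  1.98  0.02  0.62  0.74]
rot [ 0.03 -0.11 -0.03] | shift after turn mm [-0.6 -0.1  0.9] | shift now [-0.6 -0.1  0.9] F [ 0.2  0.7 -0.7] w 0.454
```

Call:
send_rows(commands=[{"translation": [-0.0005, 0, 0.001], "rot": [0, 0, 0], "grip": 0.03}, {"translation": [0, 0, 0], "rot": [0, 0, 0], "grip": 0.03}, {"translation": [0, 0, 0], "rot": [0, 0, 0], "grip": 0.045}, {"translation": [0, 0, 0], "rot": [0, 0, 0], "grip": 0.06}, {"translation": [0, 0, 0], "rot": [0, 0, 0], "grip": 0.07}])

```text
t: 35.83
eef_pos: [0.4411, 0.3424, 0.0574]
tool_rot: [-0.0, 0.721, 0.693, 0.001]
contact_force: [0.2, -0.5, -0.3]
gripper_width: 0.79
```

Call:
send_rows(commands=[{"translation": [0, 0, 0], "rot": [0, 0, 0], "grip": 0.07}, {"translation": [0, 0, -0.01], "rot": [0, 0, 0], "grip": 0.07}, {"translation": [0, 0, -0.02], "rot": [0, 0, 0], "grip": 0.07}, {"translation": [0, 0, -0.035], "rot": [0, 0, 0], "grip": 0.085}, {"translation": [0, 0, -0.035], "rot": [0, 0, 0], "grip": 0.085}])

```text
t: 36.25
eef_pos: [0.4403, 0.3416, 0.1583]
tool_rot: [-0.0, 0.721, 0.693, -0.0]
contact_force: [1.3, 0.2, -0.4]
gripper_width: 0.996
```

Call:
send_rows(commands=[{"translation": [0, 0, -0.03], "rot": [0, 0, 0], "grip": 0.085}, {"translation": [0.02, 0, -0.02], "rot": [0, 0, 0], "grip": 0.085}, {"translation": [0.03, 0, 0], "rot": [0, 0, 0], "grip": 0.085}, {"translation": [0.035, 0, 0], "rot": [0, 0, 0], "grip": 0.085}, {"translation": [0.035, -0.01, 0], "rot": [0, 0, 0], "grip": 0.085}])

```text
t: 36.67
eef_pos: [0.4382, 0.4628, 0.2095]
tool_rot: [0.0, 0.723, 0.691, 0.002]
contact_force: [1.1, 0.7, -0.1]
gripper_width: 0.995
```

Call:
send_rows(commands=[{"translation": [0.035, -0.015, 0], "rot": [0, 0, 0], "grip": 0.085}, {"translation": [0.03, -0.015, 0], "rot": [0, 0, 0], "grip": 0.085}, {"translation": [0.015, -0.01, 0], "rot": [0, 0, 0], "grip": 0.085}, {"translation": [0, 0, 0], "rot": [0, 0, 0], "grip": 0.085}, {"translation": [0, 0, 0], "rot": [0, 0, 0], "grip": 0.085}])

```text
t: 37.08
eef_pos: [0.398, 0.545, 0.208]
tool_rot: [-0.001, 0.72, 0.694, 0.001]
contact_force: [1.2, -0.9, -0.2]
gripper_width: 0.993
```

```bash
python3 - <<'E'
from station import *
import cv2
from h import *
print(get_obs()["t"],np.round(get_obs()["eef_pos"],3))
for n in ["side","top"]:
    c=read_camera(n); cv2.imwrite(f"pics/{n}15.png",c["pixels"][:,:,::-1])
    W=cloud(c); c0=np.load(n+"0.npz"); W0=cloud(c0)
    print(n)
    for nm,ct,r,a,b_,w in (("small",(.465,-.332),.1,.095,.11,W),("med",(.465,-.332),.1,.07,.08,W),("large",(.465,-.332),.12,.04,.05,W),("stand0",(.465,-.332),.12,.009,.018,W0),
      ("stin",(.441,.343),.06,.055,.07,W),("ltin",(.441,.343),.06,.032,.045,W),("pad0",(.441,.343),.08,.005,.012,W0),
      ("spool",(.654,.235),.06,.034,.05,W),("spool0",(.654,.235),.06,.034,.05,W0),("bottle",(.442,.128),.05,.05,.07,W),("bottle0",(.442,.128),.05,.05,.07,W0)):
        b=blob(w,ct,r,a,b_); print(nm,len(b),round(1e3*float(np.median(b[:,2])),1),rect(b))
E
```

```text
37.0833 [0.398 0.545 0.208]
side
small 116 99.7 (array([ 465.6, -328.1]), 55.8, 24.9, 0.1)
med 206 74.1 (array([ 464. , -327.4]), 83.9, 46.2, -1.0)
large 317 44.3 (array([ 464.2, -327.7]), 119.7, 67.6, -1.1)
stand0 858 10.5 (array([ 463.3, -328.9]), 149.4, 102.4, -2.1)
stin 537 63.1 (array([441.8, 345.4]), 38.8, 38.2, 87.9)
ltin 661 37.3 (array([440.8, 349.1]), 62.8, 56.6, -10.0)
pad0 2651 7.1 (array([440. , 342.7]), 99.3, 92.7, -1.9)
spool 598 40.8 (array([654.2, 236.5]), 52.3, 51.0, -35.6)
spool0 601 40.8 (array([654.2, 236.6]), 53.5, 50.4, -81.7)
bottle 74 59.7 (array([440.5, 131. ]), 16.1, 14.2, -16.1)
bottle0 76 59.5 (array([440.7, 130.8]), 16.4, 16.3, 5.0)
top
small 249 100.9 (array([ 466.8, -332.2]), 57.1, 22.9, -1.3)
med 353 74.8 (array([ 464.8, -331.1]), 87.4, 43.2, -1.5)
large 552 45.0 (array([ 464.8, -331.7]), 121.6, 65.4, -2.7)
stand0 1969 11.3 (array([ 464.6, -331.4]), 149.7, 100.4, -0.9)
stin 226 63.0 (array([442.6, 341.2]), 38.3, 38.3, -13.3)
ltin 277 37.2 (array([441.3, 342.3]), 62.8, 61.6, -88.7)
pad0 1018 7.3 (array([448.8, 344. ]), 123.4, 101.9, 18.0)
spool 338 41.0 (array([654.4, 235.1]), 51.7, 49.7, 46.2)
spool0 338 41.1 (array([654.2, 234.8]), 50.4, 49.6, 46.0)
bottle 40 60.8 (array([442.1, 127.4]), 14.6, 14.4, -88.0)
bottle0 39 61.1 (array([442.2, 127.4]), 14.9, 14.4, -88.3)
```

View pics/side15.png

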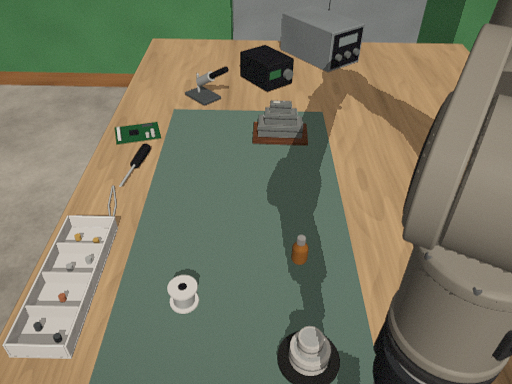

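View pics/top15.png

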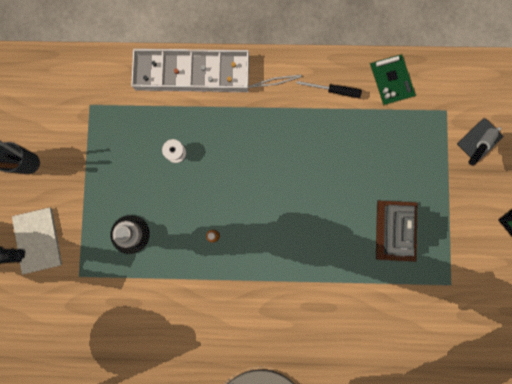

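Both stacks are centred (cases around pixel (400,230) and tins around (128,234) in the top view) and the bystanders haven't moved. I'll let the arm settle, then hand in.

Call:
send_rows(commands=[{"translation": [0, 0, 0], "rot": [0, 0, 0], "grip": 0.085}, {"translation": [0, 0, 0], "rot": [0, 0, 0], "grip": 0.085}, {"translation": [0, 0, 0], "rot": [0, 0, 0], "grip": 0.085}, {"translation": [0, 0, 0], "rot": [0, 0, 0], "grip": 0.085}, {"translation": [0, 0, 0], "rot": [0, 0, 0], "grip": 0.085}])

```text
t: 37.6
eef_pos: [0.3995, 0.5437, 0.2078]
tool_rot: [-0.0, 0.722, 0.692, 0.001]
contact_force: [-0.0, -0.3, -0.2]
gripper_width: 0.999
```

```bash
python3 -c "
from station import *
print(hand_in())"
```

```text
the job is handed in; nothing more can be done
None
```

I stacked the three cases on the stand (large, medium, small) and the two tins on the pad, then moved the arm clear and handed in at 37.6 s of the 118 s allowed. `hand_in()` gave no verdict.

- **Cases (last top-camera check):** every case was centred to about 2 mm on what is under it and square to about 2°. The top faces measured 45, 75 and 101 mm, about 1 mm below nominal, which matches the camera's own height offset.
- **Tins:** the large tin was within about 1 mm of the pad centre, and the small tin within about 2 mm of the large one.
- **Spool and bottle:** both were within 0.5 mm of where they started.
- **Disagreements:** the side camera placed things 3–4 mm off from the top camera in y. In that view the tin beneath is partly hidden, so the tin offset looked about 4 mm. The final pad re-measurement from above was distorted by stray points, so I relied on the first, clean reading for the pad.

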